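# Clear the drill bench: nuts, bushings and a drilled plate to their places

### The arm

A 6-joint arm with a two-finger parallel gripper is mounted at the origin on the work surface. World frame = base frame: x ahead of the robot, y to its left, z up, the work surface at z = 0. Lengths are in m, angles in rad, forces in N, time in s.
With the tool pointing down it reaches from about 0.25 to 0.8 m from the base axis. Payload 3.9 kg.
Tool frame: the origin (TCP) lies midway between the tips of the shut fingers; the grasp point (between the pads) lies 19 mm behind it; y points along the fingers, z is the direction in which the jaws open and shut, and the axes are right-handed (so a half turn about y gives the same grasp; the last joint's range is limited). The gripper opens to 85 mm and grips with 20 to 120 N. Pads are 22 mm wide; open, the fingers measure 114 mm over their backs; the gripper's body (76 mm by 85 mm) begins 54 mm behind the grasp point. The pads swing forward as they close: fully open they stand 13 mm farther back than shut.
Start: joints at [1.243, 0.26, -0.138, 1.173, 0, 1.571], TCP at [0.169, 0.497, 0.231] pointing down, gripper open.
Joint ranges: [-2.78, 2.78], [-0.83, 1.72], [-1.28, 1.37], [-1.9, 2.12], [-1.57, 1.48], [-3.14, 3.14]. Speed limits (rad/s): [2.57, 2.57, 3.14, 3.14, 3.14, 3.14].

### API

Orientations are given as [roll, pitch, yaw] about the fixed x, y, z axes, in that order (R = Rz(yaw) Ry(pitch) Rx(roll)).
In Python, from bench import sense, cams, order gives the robot as it stands.
- The arm moves only by the shell command python3 -m jog 'ROWS' [OPENING] [FORCE]. ROWS is JSON, a list of rows, each an object with "delta_pos": the shift along the tool's x, y, z in mm, a list of three; "spin": the turn about the tool's y in rad. A call has 1 to 20 rows; each row shifts and turns the commanded pose from where the row before left it, along the tool's axes as they then stand; what a row does not reach is not made up. A row lasts 1/10 s, in which the tool goes at most 50 mm and 8.59 degrees, less where a joint would pass 70% of its speed; a pose out of reach is approached as far as the arm can. A call is refused whole if a number of a shift passes 50 or a number of a turn 0.15, either way. A call with a gripper value outside its range is refused whole. OPENING is the opening, from 0 (shut) to 1 (fully open), set as the call begins (- or left out, the last holds). The fingers move at their own pace and stop on an object; FORCE is the grip in N (left out, the last holds). Time passes only in rows, so rows that do not move let the fingers close. It gives the time, the measured TCP pose, the force and the opening at its end, in the units of the state.
- sense(): the state, without advancing time (a new reading comes with each control period).
- cams.get_image(name): name is "scene" or "top" or "wrist"; returns (picture, depth): 384x512x3 uint8, red, green, blue; 384x512 float32, m along the optical axis (not along the pixel's ray), 0 where there is no reading.
- cams.get_calibration(name): a dict with "K" (3x3 intrinsics, pixels), "R" (3x3) and "t" (3): a world point X has camera coordinates R X + t. Camera axes: x right, y down, z forward; pixel columns grow to the right and rows downward; lengths in m; the calibration is good to about 2 mm. A picture is of the moment at which its call begins: read the wrist's pose just before it. get_calibration takes no time and is no camera call; for the wrist camera it gives the pose at the moment of the call.
- order.sign_off(): hands the job in, once; it reports no verdict.
The state is a dict: "t": time; "joints": joint angles; "joint_velocities": joint speeds; "tau": joint torques, N m; "ee_pos": TCP position; "eef_rot": TCP orientation; "ft_force": force on the tool from outside, world axes, zero at the start; "torque": the same for the moment, N m; "grip_width": finger opening in m.
Only numpy, scipy, OpenCV 4.12 (cv2) and the standard library are available. Lean on these libraries where they do the work, as an engineer would, in place of code of your own. Each camera call takes 0.05 s, during which the arm holds its last target.

### The job

Clear the bench after drilling: stand the two steel coupling nuts in the blue tray and the two brass bushings in the yellow tray, one upright in each bay. Lay the drilled aluminium plate flat on the green sloping drip board, its length running up the slope and its short end snug against the red cleat at the bottom so that it cannot slide off. Do not knock over the copper oil can.

Things in the scene. Friction and masses are not known exactly. Their poses are not given: they have to be found in the camera images.
- nut_a_mid (a point): long hexagonal coupling nut, plain grey steel, 30 mm across the flats (34.6 across the corners), 50 mm tall, hollow, about 120 g, standing on end. Point: its centre, 25 mm above its underside; z along its length, x square to one of its flats. There are two alike.
- nut_b_mid (a point): long hexagonal coupling nut, plain grey steel, 30 mm across the flats (34.6 across the corners), 50 mm tall, hollow, about 120 g, standing on end. Point: its centre, 25 mm above its underside; z along its length, x square to one of its flats. There are two alike.
- bush_a_mid (a point): round brass (golden) drill bushing, a tube 32 mm across, 50 mm tall with an 18 mm bore, about 150 g, standing on end. Point: its centre, 25 mm above its underside; z along its length. There are two alike.
- bush_b_mid (a point): round brass (golden) drill bushing, a tube 32 mm across, 50 mm tall with an 18 mm bore, about 150 g, standing on end. Point: its centre, 25 mm above its underside; z along its length. There are two alike.
- plate_mid (a point): flat aluminium plate with two 15 mm holes on its long centre line, 30 mm either side of the middle: 90 mm (x) by 40 mm (y) by 12 mm thick (z), about 130 g, lying flat on the bench. Point: its centre, 6 mm above its underside.
- blue_tray: blue plastic tray fixed to the bench, 98 mm (x) by 132 mm (y), walls 20 mm high and 4 mm thick, floor about 4 mm thick; one divider splits it into two open bays, each 90 mm (x) by 60 mm (y), centred at y = +32 mm and y = -32 mm. Origin: centre of its underside on the bench; z up. For the two steel nuts, one to a bay.
- yellow_tray: yellow plastic tray fixed to the bench, 98 mm (x) by 132 mm (y), walls 20 mm high and 4 mm thick, floor about 4 mm thick; one divider splits it into two open bays, each 90 mm (x) by 60 mm (y), centred at y = +32 mm and y = -32 mm. Origin: centre of its underside on the bench; z up. For the two brass bushings, one to a bay.
- slope: sloping top of the drip board, fixed to the bench: a green panel 120 mm wide that rises at 20 degrees away from the robot, with a red cleat 12 mm high and 12 mm thick across its lower end. Origin: on the green surface at the middle of the foot of the cleat, 24 mm above the bench; x runs up the slope along the surface (150 mm of it free), y along the cleat, z square out of the surface.
- oil_can_mid (a point): copper oil can, 56 mm across, 80 mm tall, with a thin steel spout reaching 118 mm high, standing loose on the bench beyond the parts. Point: its axis, 40 mm above its underside; z up. Not to be knocked over.

How it is judged:
At the end, for the whole second after the job is handed in: One nut in each blue bay, one bushing in each yellow bay, on the floor, upright within 8 degrees. Plate flat on the slope (4 degrees), length up the slope (9 degrees), lower end within 10 mm of the cleat, whole width on the board. Oil can upright. All released and at rest ((((x of nut_a_mid in the frame of blue_tray between -0.034 and 0.034 m and y of nut_a_mid in the frame of blue_tray between 0.012 and 0.052 m and z of nut_a_mid in the frame of blue_tray between 0.022 and 0.036 m and angle between nut_a_mid's own z axis and vertical below 0.15 rad) and (x of nut_b_mid in the frame of blue_tray between -0.034 and 0.034 m and y of nut_b_mid in the frame of blue_tray between -0.052 and -0.012 m and z of nut_b_mid in the frame of blue_tray between 0.022 and 0.036 m and angle between nut_b_mid's own z axis and vertical below 0.15 rad)) or ((x of nut_a_mid in the frame of blue_tray between -0.034 and 0.034 m and y of nut_a_mid in the frame of blue_tray between -0.052 and -0.012 m and z of nut_a_mid in the frame of blue_tray between 0.022 and 0.036 m and angle between nut_a_mid's own z axis and vertical below 0.15 rad) and (x of nut_b_mid in the frame of blue_tray between -0.034 and 0.034 m and y of nut_b_mid in the frame of blue_tray between 0.012 and 0.052 m and z of nut_b_mid in the frame of blue_tray between 0.022 and 0.036 m and angle between nut_b_mid's own z axis and vertical below 0.15 rad))) and (((x of bush_a_mid in the frame of yellow_tray between -0.034 and 0.034 m and y of bush_a_mid in the frame of yellow_tray between 0.012 and 0.052 m and z of bush_a_mid in the frame of yellow_tray between 0.022 and 0.036 m and angle between bush_a_mid's own z axis and vertical below 0.15 rad) and (x of bush_b_mid in the frame of yellow_tray between -0.034 and 0.034 m and y of bush_b_mid in the frame of yellow_tray between -0.052 and -0.012 m and z of bush_b_mid in the frame of yellow_tray between 0.022 and 0.036 m and angle between bush_b_mid's own z axis and vertical below 0.15 rad)) or ((x of bush_a_mid in the frame of yellow_tray between -0.034 and 0.034 m and y of bush_a_mid in the frame of yellow_tray between -0.052 and -0.012 m and z of bush_a_mid in the frame of yellow_tray between 0.022 and 0.036 m and angle between bush_a_mid's own z axis and vertical below 0.15 rad) and (x of bush_b_mid in the frame of yellow_tray between -0.034 and 0.034 m and y of bush_b_mid in the frame of yellow_tray between 0.012 and 0.052 m and z of bush_b_mid in the frame of yellow_tray between 0.022 and 0.036 m and angle between bush_b_mid's own z axis and vertical below 0.15 rad))) and x of plate_mid in the frame of slope between 0.042 and 0.056 m and y of plate_mid in the frame of slope between -0.036 and 0.036 m and z of plate_mid in the frame of slope between 0.002 and 0.0105 m and angle between the x axis of plate_mid and the x axis of slope, either way round below 0.17 rad and angle between the z axis of plate_mid and the z axis of slope, either way round below 0.07 rad and angle between oil_can_mid's own z axis and vertical below 0.3 rad and linear speed of each of nut_a, nut_b, bush_a, bush_b, plate below 0.02 m/s); the robot touches nothing.
It fails at once if the oil can is knocked over (angle between oil_can_mid's own z axis and vertical above 0.6 rad).
It also fails if it takes over 112 s, if anything falls off the work surface, if the arm or the gripper's body presses on something with over 40 N, if the wrist force passes 120 N, or if a joint passes its speed limit or range.

## Working session

There is one attempt and no reset: what is moved stays moved. The work goes in short steps, Python scripts to look and compute and a shell command to move; the robot and the scene stay as the last step left them, time stands still between calls to the robot, and variables do not carry over. Pictures are saved under pics/ and viewed, and the job is handed in when it is done.

```bash
ls; mkdir -p pics
python3 - <<'E'
from bench import sense,cams
import cv2,numpy as np
s=sense();print(s)
for n in("scene","top","wrist"):
    c=cams.get_calibration(n);print(n,np.round(c['K'],1).tolist(),np.round(c['R'],3).tolist(),np.round(c['t'],3))
    p,d=cams.get_image(n);cv2.imwrite(f"pics/{n}0.png",p[:,:,::-1]);np.savez(f"pics/{n}0.npz",p=p,d=d,**c)
E
```

```text
pics
{'t': 0.0, 'joints': array([ 1.24300515e+00,  2.60687976e-01, -1.39387602e-01,  1.17269502e+00,
       -1.77648439e-05,  1.57079832e+00]), 'joint_velocities': array([-9.95900492e-05,  9.16279229e-04, -2.83514923e-04, -8.55771120e-04,
       -9.16297441e-04,  2.30552025e-04]), 'tau': array([-4.74661774e-04, -4.05683613e+01,  2.53919917e+01,  1.89127238e-02,
       -2.47471489e-04,  4.54541023e-06]), 'ee_pos': array([0.168809  , 0.4963936 , 0.23045582]), 'eef_rot': array([-1.57277060e+00, -1.77687357e-05, -3.27793127e-01]), 'ft_force': array([0.33634284, 0.88574398, 0.57059134]), 'torque': array([0.05034434, 0.05027401, 0.02196469]), 'grip_width': 0.08534545196174932}
scene [[384.8, 0.0, 261.9], [0.0, 384.8, 191.9], [0.0, 0.0, 1.0]] [[-0.317, 0.948, -0.013], [0.614, 0.195, -0.765], [-0.722, -0.251, -0.644]] [ 0.172 -0.3    1.31 ]
top [[461.9, 0.0, 255.1], [0.0, 461.9, 189.2], [0.0, 0.0, 1.0]] [[0.009, -1.0, 0.02], [-0.999, -0.01, -0.048], [0.049, -0.02, -0.999]] [-0.02   0.526  1.015]
wrist [[269.8, 0.0, 256.0], [0.0, 269.8, 185.7], [0.0, 0.0, 1.0]] [[0.322, 0.947, -0.002], [0.911, -0.309, 0.274], [0.259, -0.09, -0.962]] [-0.525 -0.036  0.379]
```

View pics/top0.png

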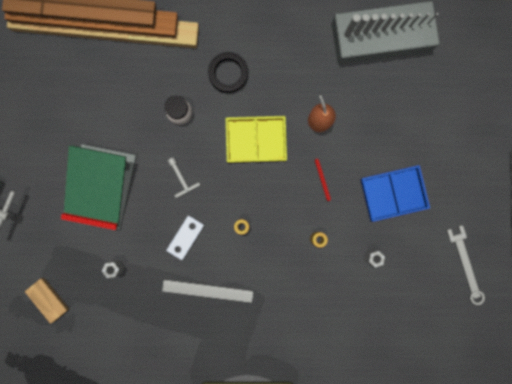

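View pics/scene0.png

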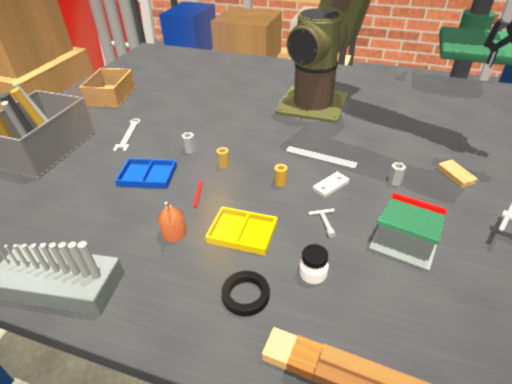

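View pics/wrist0.png

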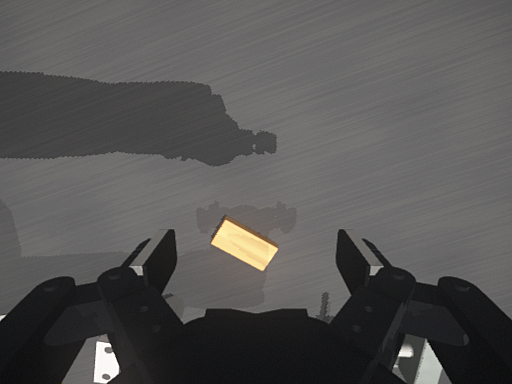

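Top view: the nuts are at (111,270) and (377,259), the bushings at (241,227) and (320,240), and the plate at (185,238). The board is at (95,187) with its cleat at about (88,221). The yellow tray is at (256,139), the blue tray at (395,193) and the oil can at (321,118). Next I measure them with colour masks and rays in both views.

```bash
cat > h.py <<'E'
import numpy as np,cv2
def load(n):
    z=np.load(f"pics/{n}.npz");return {k:z[k] for k in z}
def pts(c,uv,d):
    K,R,t=c['K'],c['R'],c['t'];uv=np.atleast_2d(uv).astype(float);d=np.asarray(d,float).reshape(-1,1)
    r=np.c_[uv,np.ones(len(uv))]@np.linalg.inv(K).T
    return (r*d-t)@R
def ray(c,uv):
    K,R,t=c['K'],c['R'],c['t'];r=np.linalg.inv(K)@np.array([uv[0],uv[1],1.]);return -R.T@t,R.T@r
def onplane(c,uv,z):
    o,d=ray(c,uv);return o+d*(z-o[2])/d[2]
def cross(c1,u1,c2,u2):
    o1,d1=ray(c1,u1);o2,d2=ray(c2,u2)
    A=np.c_[d1,-d2];s=np.linalg.lstsq(A,o2-o1,rcond=None)[0]
    p,q=o1+s[0]*d1,o2+s[1]*d2;return (p+q)/2,np.linalg.norm(p-q)
def proj(c,X):
    x=c['K']@(c['R']@np.asarray(X)+c['t']);return x[:2]/x[2]
E
python3 - <<'E'
from h import *
T=load('top0');S=load('scene0')
def cloud(c):
    v,u=np.mgrid[0:384,0:512];return pts(c,np.c_[u.ravel(),v.ravel()],c['d'].ravel()).reshape(384,512,3)
CT,CS=cloud(T),cloud(S)
print('bench z',np.median(CT[200:260,270:300,2]),np.median(CS[150:170,60:90,2]), np.median(CS[180:190,240:260,2]))
hT=cv2.cvtColor(T['p'],cv2.COLOR_RGB2HSV);hS=cv2.cvtColor(S['p'],cv2.COLOR_RGB2HSV)
print('hsv',[hT[y,x].tolist() for x,y in((111,270),(103,270),(236,227),(185,238),(95,187),(88,221),(240,139),(380,193),(321,118))])
# top faces: by height in cloud near seed
for n,(x,y),zr in (('nutL',(111,270),.03),('nutR',(377,259),.03),('bushL',(241,227),.03),('bushR',(320,240),.03),('plate',(185,238),.006),('can',(321,118),.03)):
    w=26;sl=(slice(y-w,y+w),slice(x-w,x+w))
    P=CT[sl].reshape(-1,3);I=hT[sl].reshape(-1,3)
    m=(P[:,2]>zr)
    Q=P[m];print(n,'top',len(Q),'mean',Q.mean(0).round(4),'zmax95',np.percentile(Q[:,2],[50,95]).round(4),'bbox',Q[:,:2].min(0).round(3),Q[:,:2].max(0).round(3))
    X=Q.mean(0);
    m=(np.hypot(CS[...,0]-X[0],CS[...,1]-X[1])<(.07 if n=='plate' else .035))&(CS[...,2]>zr)
    Q=CS[m];print('   scene',len(Q),Q.mean(0).round(4),np.percentile(Q[:,2],[50,95]).round(4),Q[:,:2].min(0).round(3),Q[:,:2].max(0).round(3))
E
```

```text
bench z 0.0003788837062914417 0.0005151283580085264 0.00011045495578503099
hsv [[30, 8, 62], [120, 3, 178], [22, 151, 191], [108, 13, 228], [72, 111, 113], [0, 213, 196], [31, 162, 222], [110, 189, 197], [10, 160, 147]]
nutL top 192 mean [0.3565 0.2753 0.093 ] zmax95 [0.049  0.0539] bbox [0.335 0.005] [0.476 0.306]
   scene 174 [0.3559 0.2915 0.0439] [0.0455 0.0512] [0.334 0.275] [0.369 0.309]
nutR top 182 mean [ 0.3814 -0.2645  0.085 ] zmax95 [0.0495 0.0547] bbox [ 0.36  -0.293] [0.476 0.005]
   scene 129 [ 0.3827 -0.272   0.0438] [0.0448 0.0513] [ 0.363 -0.291] [ 0.397 -0.257]
bushL top 129 mean [0.4463 0.0131 0.1342] zmax95 [0.0503 1.0394] bbox [ 0.428 -0.   ] [0.476 0.028]
   scene 156 [0.4495 0.0174 0.0436] [0.0451 0.051 ] [0.431 0.   ] [0.461 0.032]
bushR top 159 mean [ 0.4219 -0.141   0.1293] zmax95 [0.05   1.0394] bbox [ 0.402 -0.17 ] [0.476 0.005]
   scene 135 [ 0.423  -0.1507  0.0438] [0.0451 0.0515] [ 0.404 -0.169] [ 0.436 -0.136]
plate top 698 mean [0.4182 0.136  0.0283] zmax95 [0.0122 0.0156] bbox [0.371 0.005] [0.476 0.177]
   scene 413 [0.4216 0.1407 0.0115] [0.0119 0.0137] [0.371 0.102] [0.467 0.18 ]
can top 582 mean [ 0.6771 -0.1531  0.0859] zmax95 [0.0609 0.1101] bbox [ 0.476 -0.187] [0.712 0.005]
   scene 499 [ 0.695  -0.1475  0.0577] [0.0575 0.0793] [ 0.662 -0.183] [ 0.712 -0.13 ]
```

```bash
cat >> h.py <<'E'
def cloud(c):
    v,u=np.mgrid[0:384,0:512];P=pts(c,np.c_[u.ravel(),v.ravel()],c['d'].ravel()).reshape(384,512,3);P[c['d']<=0.05]=np.nan;return P
E
python3 - <<'E'
from h import *
T=load('top0');S=load('scene0')
CT,CS=cloud(T),cloud(S)
np.set_printoptions(precision=4,suppress=True)
def topface(c,C,X,r,zlo,zhi):
    m=(np.hypot(C[...,0]-X[0],C[...,1]-X[1])<r)&(C[...,2]>zlo)&(C[...,2]<zhi)
    v,u=np.nonzero(m);h=cv2.convexHull(np.c_[u,v].astype(np.int32))
    return m,h
for n,X in (('nutL',(.357,.291)),('nutR',(.381,-.274)),('bushL',(.446,.014)),('bushR',(.42,-.153))):
    uv=[]
    for c,C in((T,CT),(S,CS)):
        m,h=topface(c,C,X,.027,.043,.056); e=cv2.fitEllipse(h); uv.append(e[0]); 
    X3,gap=cross(T,uv[0],S,uv[1])
    p=onplane(T,uv[0],.05);q=onplane(S,uv[1],.05)
    print(n,'cross',X3,'gap',gap,'planeT',p[:2],'planeS',q[:2])
for c,C,nm in((T,CT,'T'),(S,CS,'S')):
    m,h=topface(c,C,(.42,.139),.07,.006,.02)
    w=np.array([onplane(c,x[0],.012)[:2] for x in h]).astype(np.float32)
    print('plate',nm,cv2.minAreaRect(w*1000))
def col(c,lo,hi):
    hs=cv2.cvtColor(c['p'],cv2.COLOR_RGB2HSV);m=cv2.inRange(hs,lo,hi)
    n,l,st,_=cv2.connectedComponentsWithStats(m);k=1+np.argmax(st[1:,4]);return l==k
for nm,lo,hi in(('blue',(105,120,60),(125,255,255)),('yellow',(26,100,80),(35,255,255))):
  for c,C,a in((T,CT,'T'),(S,CS,'S')):
    m=col(c,lo,hi)
    if a=='S': m&=(C[...,0]<.75)
    z=C[m][:,2]; P=C[m]; P=P[(P[:,2]>-.01)&(P[:,2]<.04)]
    print(nm,a,m.sum(),'rect mm',cv2.minAreaRect((P[:,:2]*1000).astype(np.float32)),'z',np.nanpercentile(z,[10,50,90,98]))
for c,C,a in((T,CT,'T'),(S,CS,'S')):
    m=col(c,(60,70,30),(90,255,255)); 
    if a=='S':
        hs=cv2.cvtColor(c['p'],cv2.COLOR_RGB2HSV);m=(cv2.inRange(hs,(60,70,30),(90,255,255))>0)&(C[...,2]>.015)&(C[...,2]<.12)&(C[...,0]<.75)
    P=C[cv2.erode(m.astype(np.uint8),np.ones((3,3)))>0];P=P[~np.isnan(P[:,0])]
    A=np.c_[P[:,:2],np.ones(len(P))];k=np.linalg.lstsq(A,P[:,2],rcond=None)[0]
    print('slope',a,len(P),'grad',k,'angle',np.degrees(np.arctan(np.hypot(*k[:2]))),'az',np.degrees(np.arctan2(k[1],k[0])),'rms',np.std(P[:,2]-A@k),cv2.minAreaRect((C[m&~np.isnan(C[...,0])][:,:2]*1000).astype(np.float32)))
    hs=cv2.cvtColor(c['p'],cv2.COLOR_RGB2HSV);r=((hs[...,0]<6)|(hs[...,0]>174))&(hs[...,1]>150)&(hs[...,2]>80)&(C[...,1]>.2)&(C[...,0]<.6)&(C[...,0]>.3)
    P=C[r];print(' cleat',len(P),cv2.minAreaRect((P[:,:2]*1000).astype(np.float32)),P.mean(0),np.percentile(P[:,2],[5,50,95]))
E
```

```text
nutL cross [0.3499 0.2912 0.0461] gap 0.0027871992153339223 planeT [0.3506 0.2886] planeS [0.3548 0.2921]
nutR cross [ 0.3769 -0.2764  0.0452] gap 0.0021170430183092073 planeT [ 0.3778 -0.276 ] planeS [ 0.3837 -0.271 ]
bushL cross [0.4432 0.0146 0.0445] gap 0.001623621616420456 planeT [0.4436 0.0138] planeS [0.4501 0.0174]
bushR cross [ 0.4168 -0.1545  0.0454] gap 0.0008099175400153415 planeT [ 0.4172 -0.1541] planeS [ 0.4229 -0.151 ]
plate T ((411.44793701171875, 128.28225708007812), (63.2763557434082, 90.20875549316406), 58.832923889160156)
plate S ((421.5579833984375, 141.20008850097656), (45.204620361328125, 95.595458984375), 58.58879852294922)
blue T 2754 rect mm ((521.0142822265625, -331.529296875), (102.25098419189453, 140.6341094970703), 13.419275283813477) z [0.0023 0.0054 0.0195 0.0222]
blue S 1628 rect mm ((-833.9345703125, -896.6849365234375), (201.85220336914062, 277.79864501953125), 88.77906036376953) z [-0.1096 -0.0203  0.0273  0.0291]
yellow T 2795 rect mm ((641.1636352539062, -16.17272186279297), (105.52571105957031, 137.95703125), 2.4388725757598877) z [0.0018 0.004
[... 223 characters left out ...]
e 20.02581302642027 az -11.1119599468764 rms 0.001789283971957738 ((533.8137817382812, 342.76275634765625), (149.2580108642578, 140.60926818847656), 79.08794403076172)
 cleat 353 ((453.4023132324219, 350.73724365234375), (133.8719024658203, 14.599740982055664), 79.9043197631836) [0.4523 0.3443 0.0324] [0.0285 0.0328 0.0367]
slope S 3400 grad [-0.0233 -0.0194  0.0757] angle 1.738839748677799 az -140.24377485042618 rms 0.01216449639296475 ((-101.85101318359375, 475.91827392578125), (274.34130859375, 1447.8096923828125), 83.65250396728516)
 cleat 342 ((456.53704833984375, 353.1951599121094), (42.82288360595703, 127.91436004638672), 5.67181396484375) [0.4578 0.348  0.0307] [0.025  0.0316 0.0357]
```

Positions agree to about 5 mm between the two views, and the board fit gives 20.0° with uphill azimuth about -10.5°. I'll move the wrist towards the left nut for a closer look.

```bash
cat >> h.py <<'E'
def go(x,y,z,yaw=None):
    from bench import sense
    s=sense();p=s['ee_pos'];y0=s['eef_rot'][2]
    if yaw is None: yaw=y0
    sp=-(yaw-y0); 
    d=np.array([x,y,z])-p
    tx=d[0]*np.cos(yaw)+d[1]*np.sin(yaw);tz=-d[0]*np.sin(yaw)+d[1]*np.cos(yaw)
    print(f"t {s['t']:.2f} pos {p.round(4)} yaw {y0:.3f} j1 {s['joints'][0]:.3f} j6 {s['joints'][5]:.3f} F {s['ft_force'].round(1)} w {s['grip_width']:.4f}")
    print(f"spin {sp:.3f} ({abs(sp)/.14:.1f} rows) then tool x {tx*1000:.1f} y {-d[2]*1000:.1f} z {tz*1000:.1f}")
def snap(name,cam='wrist'):
    from bench import cams
    c=cams.get_calibration(cam);p,d=cams.get_image(cam);cv2.imwrite(f"pics/{name}.png",p[:,:,::-1]);np.savez(f"pics/{name}.npz",p=p,d=d,**c);return dict(c,p=p,d=d)
E
python3 - <<'E'
from h import *
W=load('wrist0')
for h in(.231,.212,.15,.1,.05,0): print(h,proj(W,(.169,.497,h)))
print('cam',-W['R'].T@W['t'])
go(.352,.290,.18,-.328)
E
```

```text
0.231 [255.18048135 232.83516067]
0.212 [255.3088869  219.85708138]
0.15 [255.58844578 191.60177977]
0.1 [255.72783026 177.51404902]
0.05 [255.82662333 167.52893236]
0 [255.90030277 160.08207609]
cam [0.10391133 0.51983663 0.37375215]
t 0.15 pos [0.1689 0.4965 0.2307] yaw -0.328 j1 1.243 j6 1.571 F [-0.4 -0.1  0.5] w 0.0852
spin 0.000 (0.0 rows) then tool x 239.9 y 50.7 z -136.5
```

```bash
python3 -m jog '[{"delta_pos":[15,3,-8.5]},{"delta_pos":[28,6,-16]},{"delta_pos":[28,6,-16]},{"delta_pos":[28,6,-16]},{"delta_pos":[28,6,-16]},{"delta_pos":[28,6,-16]},{"delta_pos":[28,6,-16]},{"delta_pos":[28,6,-16]},{"delta_pos":[20,4,-11]},{"delta_pos":[9,2,-5]},{"delta_pos":[0,0,0]},{"delta_pos":[0,0,0]}]' 1 40; python3 -c "
from h import *
snap('w1');go(.352,.29,.18)"
```

```text
t 0.20 pos [0.1689 0.4967 0.2308] yaw -0.328 j1 1.243 j6 1.571 F [ 0.2 -0.1 -0.2] w 0.0855
spin -0.000 (0.0 rows) then tool x 239.9 y 50.8 z -136.7validation failed for argument at $[0]...
```

View pics/w1.png

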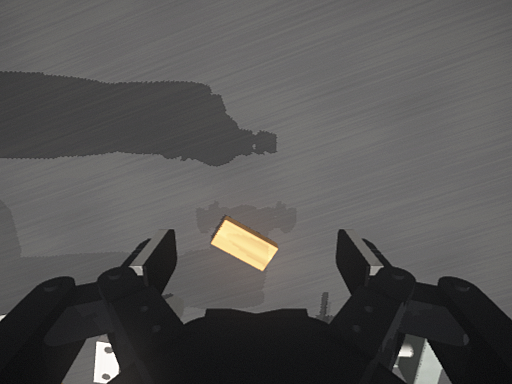

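The call was refused, so every row probably needs a "spin" as well. The picture shows the same view as before.

```bash
python3 -m jog '[{"delta_pos":[15,3,-8.5],"spin":0},{"delta_pos":[28,6,-16],"spin":0},{"delta_pos":[28,6,-16],"spin":0},{"delta_pos":[28,6,-16],"spin":0},{"delta_pos":[28,6,-16],"spin":0},{"delta_pos":[28,6,-16],"spin":0},{"delta_pos":[28,6,-16],"spin":0},{"delta_pos":[28,6,-16],"spin":0},{"delta_pos":[20,4,-11],"spin":0},{"delta_pos":[9,2,-5],"spin":0},{"delta_pos":[0,0,0],"spin":0},{"delta_pos":[0,0,0],"spin":0}]' 1 40; python3 -c "
from h import *
snap('w2');go(.352,.29,.18)"
```

```text
t: 1.4
ee_pos: [0.352, 0.2907, 0.1804]
eef_rot: [-1.57, 0.0, -0.328]
ft_force: [-0.2, -0.0, -0.1]
grip_width: 0.0854
t 1.45 pos [0.3519 0.2911 0.1804] yaw -0.327 j1 0.691 j6 1.018 F [ 0.5 -0.9 -0.1] w 0.0857
spin -0.000 (0.0 rows) then tool x 0.4 y 0.4 z -1.0
```

View pics/w2.png

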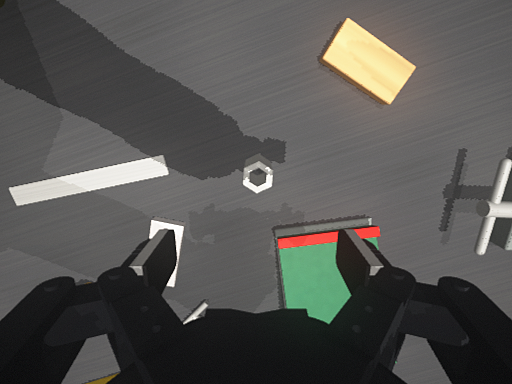

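The nut is at (258,177), with corners pointing up and down in the image, so its flats already face the jaws. I'll measure its centre from the wrist view.

```bash
cat >> h.py <<'E'
def wtop(c,X,r=.027,zlo=.043,zhi=.056,draw=None):
    C=cloud(c);m=(np.hypot(C[...,0]-X[0],C[...,1]-X[1])<r)&(C[...,2]>zlo)&(C[...,2]<zhi)
    v,u=np.nonzero(m);h=cv2.convexHull(np.c_[u,v].astype(np.int32))
    z=np.nanmedian(C[m][:,2])
    w=np.array([onplane(c,p[0]+0.,z)[:2] for p in h]).astype(np.float32)
    (x,y),R=cv2.minEnclosingCircle(w*1000)
    M=cv2.moments(h);uv=(M['m10']/M['m00'],M['m01']/M['m00'])
    q=onplane(c,uv,z)
    poly=cv2.approxPolyDP(w*1000,4,True)[:,0] if len(w)>5 else w
    print('n',m.sum(),'z',round(float(z),4),'circle',round(x,1),round(y,1),'R',round(R,1),'centroid mm',(q[:2]*1000).round(1),'uv',np.round(uv,1))
    return w,uv
def tl(dx,dy,yaw): return dx*np.cos(yaw)+dy*np.sin(yaw),-dx*np.sin(yaw)+dy*np.cos(yaw)
E
python3 - <<'E'
from h import *
W=load('w2')
w,uv=wtop(W,(.352,.29)); print(cv2.minAreaRect(w*1000))
from bench import sense
print(proj(W,(.3519,.2911,.05)))
T=load('top0')
print(cross(W,uv,T,proj(T,(.3506,.2886,.05))))
E
```

```text
n 514 z 0.0505 circle 351.2 293.2 R 17.3 centroid mm [350.8 293.3] uv [256.9 175.8]
((351.2388916015625, 293.307861328125), (29.313337326049805, 34.35667419433594), 70.46699523925781)
[255.26953362 177.3926466 ]
(array([0.35103304, 0.29162488, 0.04391228]), np.float64(0.0034939179102033827))
```

```bash
python3 -m jog '[{"delta_pos":[-1,10,1],"spin":0.01},{"delta_pos":[-1,25,1],"spin":0},{"delta_pos":[0,30,0],"spin":0},{"delta_pos":[0,30,0],"spin":0},{"delta_pos":[0,30,0],"spin":0},{"delta_pos":[0,25,0],"spin":0},{"delta_pos":[0,15,0],"spin":0},{"delta_pos":[0,0,0],"spin":0}]' 1 40; python3 -m jog '[{"delta_pos":[0,0,0],"spin":0},{"delta_pos":[0,0,0],"spin":0},{"delta_pos":[0,0,0],"spin":0},{"delta_pos":[0,0,0],"spin":0},{"delta_pos":[0,0,0],"spin":0},{"delta_pos":[0,0,0],"spin":0},{"delta_pos":[0,0,0],"spin":0},{"delta_pos":[0,0,0],"spin":0},{"delta_pos":[0,0,0],"spin":0},{"delta_pos":[0,0,0],"spin":0}]' 0 40; python3 -c "
from h import *
snap('w3')
go(.35,.29,.1)"
```

```text
t: 2.25
ee_pos: [0.3486, 0.2922, 0.013]
eef_rot: [-1.575, 0.003, -0.336]
ft_force: [0.3, -0.4, 0.9]
grip_width: 0.0851
t: 3.25
ee_pos: [0.3517, 0.2936, 0.0163]
eef_rot: [-1.569, -0.001, -0.338]
ft_force: [-0.6, -0.1, 4.5]
grip_width: 0.0299
t 3.30 pos [0.3517 0.2936 0.0163] yaw -0.338 j1 0.695 j6 1.033 F [-0.8 -0.6  6.8] w 0.0294
spin -0.000 (0.0 rows) then tool x -0.4 y -83.7 z -4.0
```

View pics/w3.png

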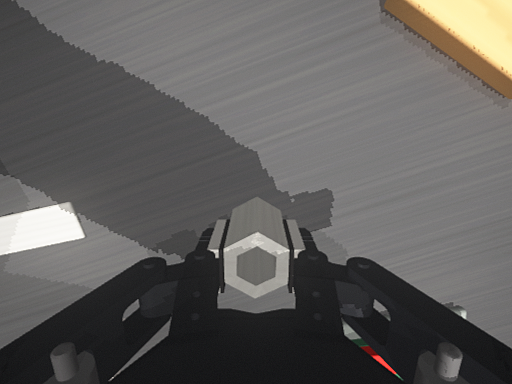

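Nut gripped, width 29.9 mm. Lift, turn, and work out the travel to the blue tray's far bay.

```bash
python3 -m jog '[{"delta_pos":[0,-10,0],"spin":0},{"delta_pos":[0,-20,0],"spin":0},{"delta_pos":[0,-20,0],"spin":0.1},{"delta_pos":[0,-20,0],"spin":0.13},{"delta_pos":[0,-20,0],"spin":0.13},{"delta_pos":[0,-20,0],"spin":0.13},{"delta_pos":[0,-10,0],"spin":0.13},{"delta_pos":[0,0,0],"spin":0.13},{"delta_pos":[0,0,0],"spin":0.13},{"delta_pos":[0,0,0],"spin":0.12},{"delta_pos":[0,0,0],"spin":0}]' 0 40; python3 -c "
from h import *
go(.5284,-.3626,.13,-1.337)"
```

```text
t: 4.4
ee_pos: [0.3508, 0.2929, 0.1357]
eef_rot: [-1.571, -0.0, -1.338]
ft_force: [-0.8, -0.8, -2.0]
grip_width: 0.0299
t 4.40 pos [0.3508 0.2929 0.1357] yaw -1.338 j1 0.696 j6 2.033 F [-0.8 -0.8 -2. ] w 0.0299
spin -0.001 (0.0 rows) then tool x 678.8 y 5.7 z 20.9
```

```bash
python3 -m jog '[{"delta_pos":[15,0,0],"spin":0},{"delta_pos":[30,0,1],"spin":0},{"delta_pos":[40,0,1],"spin":0},{"delta_pos":[40,0,1],"spin":0},{"delta_pos":[40,0,1],"spin":0},{"delta_pos":[40,0,1],"spin":0},{"delta_pos":[40,0,1],"spin":0},{"delta_pos":[40,0,1],"spin":0},{"delta_pos":[40,0,1],"spin":0},{"delta_pos":[40,0,2],"spin":0},{"delta_pos":[40,0,2],"spin":0},{"delta_pos":[40,0,2],"spin":0},{"delta_pos":[40,0,2],"spin":0},{"delta_pos":[40,0,2],"spin":0},{"delta_pos":[40,0,2],"spin":0},{"delta_pos":[40,0,1],"spin":0},{"delta_pos":[40,0,0],"spin":0},{"delta_pos":[24,0,0],"spin":0},{"delta_pos":[10,0,0],"spin":0},{"delta_pos":[0,0,0],"spin":0}]' 0 40; python3 -c "
from h import *
go(.5284,-.3626,.13,-1.337)
snap('w4')"
```

```text
t: 6.4
ee_pos: [0.5274, -0.3639, 0.1349]
eef_rot: [-1.571, 0.001, -1.339]
ft_force: [0.5, -0.2, -1.8]
grip_width: 0.0296
t 6.40 pos [ 0.5274 -0.3639  0.1349] yaw -1.339 j1 -0.604 j6 0.735 F [ 0.5 -0.2 -1.8] w 0.0296
spin -0.002 (0.0 rows) then tool x -1.0 y 4.9 z 1.2
```

View pics/w4.png

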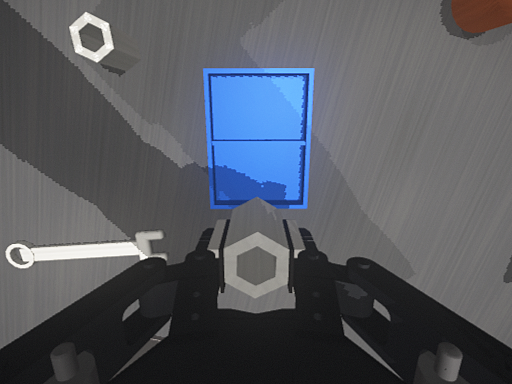

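The blue tray's rim runs from (204,69) to (313,69) at the top and to about y=208 at the bottom, square with the tool. I'll cast its corners onto the rim height.

Run:
```python
from h import *
W=load('w4')
hs=cv2.cvtColor(W['p'],cv2.COLOR_RGB2HSV);m=cv2.inRange(hs,(100,100,40),(125,255,255));m[:,:150]=0
n,l,st,_=cv2.connectedComponentsWithStats(m);k=1+np.argmax(st[1:,4]);v,u=np.nonzero(l==k)
h=cv2.convexHull(np.c_[u,v].astype(np.int32))
C=cloud(W);Q=C[l==k];print(np.nanpercentile(Q[:,2],[5,50,95]))
w=np.array([onplane(W,p[0]+0.,.02)[:2]*1000 for p in h]).astype(np.float32)
r=cv2.minAreaRect(w);print(r)
for n_ in('blue rim corners',): print([onplane(W,p,.02)[:2].round(3) for p in ((204,69),(313,69),(308,208),(210,208))])
a=np.radians(13.4);c=np.array(r[0])/1000
ex=np.array([np.cos(a),np.sin(a)]);ey=np.array([-np.sin(a),np.cos(a)])
for s in(1,-1):print('bay',s,c+ey*.032*s)
```

```text
[0.00341593 0.00484858 0.02075224]
((521.3638916015625, -325.2267761230469), (99.30170440673828, 132.0086669921875), 13.399881362915039)
[array([ 0.46 , -0.273]), array([ 0.553, -0.251]), array([ 0.586, -0.378]), array([ 0.489, -0.401])]
bay 1 [ 0.51394796 -0.29409795]
bay -1 [ 0.52877982 -0.3563556 ]
```

Tray fit is 99.3 × 132.0 mm with its centre at (0.5214, -0.3252). Shift by (-7, 3) and descend.

```bash
python3 -m jog '[{"delta_pos":[-4,5,2],"spin":0},{"delta_pos":[-3,15,1],"spin":0},{"delta_pos":[0,20,0],"spin":0},{"delta_pos":[0,20,0],"spin":0},{"delta_pos":[0,20,0],"spin":0},{"delta_pos":[0,15,0],"spin":0},{"delta_pos":[0,10,0],"spin":0},{"delta_pos":[0,5,0],"spin":0},{"delta_pos":[0,2,0],"spin":0},{"delta_pos":[0,0,0],"spin":0},{"delta_pos":[0,0,0],"spin":0}]' 0 40
```

```text
t: 7.55
ee_pos: [0.5302, -0.3555, 0.0241]
eef_rot: [-1.57, -0.001, -1.338]
ft_force: [-0.4, 0.7, -1.0]
grip_width: 0.0298
```

```bash
python3 -m jog '[{"delta_pos":[0,1.5,0],"spin":0},{"delta_pos":[0,1,0],"spin":0},{"delta_pos":[0,0,0],"spin":0}]' 0 40;python3 -m jog '[{"delta_pos":[0,0,0],"spin":0},{"delta_pos":[0,0,0],"spin":0},{"delta_pos":[0,0,0],"spin":0},{"delta_pos":[0,0,0],"spin":0},{"delta_pos":[0,0,0],"spin":0}]' 0.6 40;python3 -m jog '[{"delta_pos":[0,-10,0],"spin":0},{"delta_pos":[0,-20,0],"spin":0},{"delta_pos":[0,-30,0],"spin":0},{"delta_pos":[0,-30,0],"spin":0},{"delta_pos":[0,-30,0],"spin":0},{"delta_pos":[0,-20,0],"spin":0},{"delta_pos":[0,-5,0],"spin":0},{"delta_pos":[0,0,0],"spin":0}]' 0.6 40
python3 -c "
from h import *
snap('w5');W=load('w5');wtop(W,(.53,-.356),zlo=.045,zhi=.062)
go(.381,-.274,.17)"
```

```text
t: 7.85
ee_pos: [0.5296, -0.3553, 0.0208]
eef_rot: [-1.571, -0.0, -1.338]
ft_force: [0.8, 1.0, -1.0]
grip_width: 0.03
t: 8.35
ee_pos: [0.5297, -0.3553, 0.0209]
eef_rot: [-1.571, -0.0, -1.338]
ft_force: [0.4, -0.6, -1.5]
grip_width: 0.0513
t: 9.15
ee_pos: [0.5301, -0.3556, 0.167]
eef_rot: [-1.569, -0.002, -1.338]
ft_force: [0.2, -1.3, -0.7]
grip_width: 0.0511
n 608 z 0.0543 circle 529.8 -353.6 R 17.8 centroid mm [ 529.5 -353. ] uv [254.8 180.2]
t 9.20 pos [ 0.5294 -0.3551  0.1656] yaw -1.338 j1 -0.591 j6 0.747 F [-0.2 -0.5 -0. ] w 0.0515
spin -0.000 (0.0 rows) then tool x -113.2 y -4.4 z -125.6
```

View pics/w5.png

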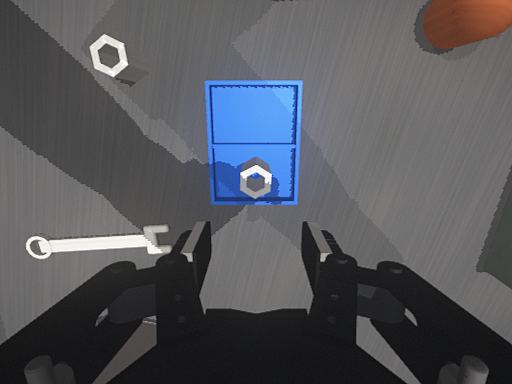

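The first nut stands upright in the lower bay at (255,180), top at 54 mm. The second nut shows at (108,55), and I'll measure it from this view.

Run:
```python
from h import *
W=load('w5')
w,uv=wtop(W,(.382,-.273)); print(cv2.minAreaRect(w*1000))
h=cv2.approxPolyDP((w*1000).astype(np.float32),4,True)[:,0];c=h.mean(0);print(np.degrees(np.arctan2(*(h-c).T[::-1]))%60)
T=load('top0');print(cross(W,uv,T,proj(T,(.3778,-.276,.05))))
go(uv[0]*0+.38,-.273,.015)
```

```text
n 956 z 0.0502 circle 379.5 -273.6 R 18.6 centroid mm [ 379.6 -273.3] uv [109.8  55.8]
((379.49365234375, -273.6488037109375), (29.877182006835938, 37.28056335449219), 78.8086166381836)
[47.509697 54.300125 56.268547 48.09619  55.801125 48.51223 ]
(array([ 0.37884555, -0.27448599,  0.05090917]), np.float64(0.0030344243414967827))
t 9.20 pos [ 0.5294 -0.3551  0.1656] yaw -1.338 j1 -0.591 j6 0.747 F [-0.2 -0.5 -0. ] w 0.0515
spin -0.000 (0.0 rows) then tool x -114.4 y 150.6 z -126.4
```

```bash
python3 -m jog '[{"delta_pos":[0,0,0],"spin":-0.115},{"delta_pos":[-14,0,-12],"spin":0},{"delta_pos":[-30,0,-27],"spin":0},{"delta_pos":[-34,0,-30],"spin":0},{"delta_pos":[-30,0,-27],"spin":0},{"delta_pos":[-15,10,-12],"spin":0},{"delta_pos":[-5,20,-5],"spin":0},{"delta_pos":[0,30,0],"spin":0},{"delta_pos":[0,20,0],"spin":0},{"delta_pos":[0,0,0],"spin":0}]' 1 40
python3 -c "
from h import *
W=snap('w6');w,u=wtop(W,(.38,-.273));print(cv2.minAreaRect(w*1000))
go(.3796,-.2733,.015)"
```

```text
t: 10.2
ee_pos: [0.3762, -0.271, 0.0822]
eef_rot: [-1.576, 0.007, -1.223]
ft_force: [-0.9, 0.5, 0.5]
grip_width: 0.0857
n 1208 z 0.0504 circle 378.0 -272.4 R 17.9 centroid mm [ 377.7 -272. ] uv [256.4 215.9]
((377.98944091796875, -272.44378662109375), (29.90444564819336, 35.85276412963867), 18.761598587036133)
t 10.25 pos [ 0.3775 -0.2718  0.0837] yaw -1.223 j1 -0.624 j6 0.599 F [ 0.5 -0.5  0.1] w 0.0854
spin -0.000 (0.0 rows) then tool x 2.1 y 68.7 z 1.5
```

View pics/w6.png

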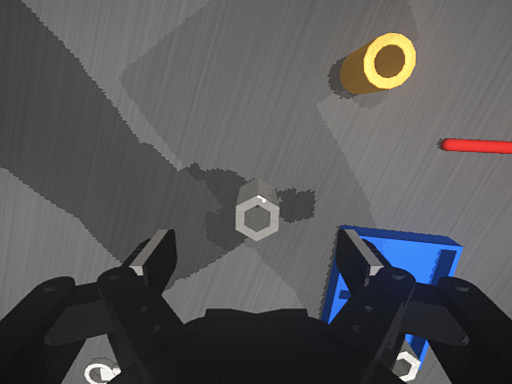

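Nut centred between the jaws at (256,216), and the tray is clear of the right finger. Descend and grip.

```bash
python3 -m jog '[{"delta_pos":[0.5,10,0],"spin":0.02},{"delta_pos":[0,20,0],"spin":0},{"delta_pos":[0,20,0],"spin":0},{"delta_pos":[0,13,0],"spin":0},{"delta_pos":[0,5,0],"spin":0},{"delta_pos":[0,0,0],"spin":0}]' 1 40; python3 -m jog '[{"delta_pos":[0,0,0],"spin":0},{"delta_pos":[0,0,0],"spin":0},{"delta_pos":[0,0,0],"spin":0},{"delta_pos":[0,0,0],"spin":0},{"delta_pos":[0,0,0],"spin":0},{"delta_pos":[0,0,0],"spin":0},{"delta_pos":[0,0,0],"spin":0},{"delta_pos":[0,0,0],"spin":0}]' 0 40;  python3 -m jog '[{"delta_pos":[0,-5,0],"spin":0},{"delta_pos":[0,-15,0],"spin":0},{"delta_pos":[0,-25,0],"spin":0},{"delta_pos":[0,-25,0],"spin":0.05},{"delta_pos":[0,-20,0],"spin":0.05},{"delta_pos":[0,-10,0],"spin":0},{"delta_pos":[0,0,0],"spin":0}]' 0 40
python3 -c "
from h import *
go(.5139,-.2935,.0225,-1.337)"
```

```text
t: 10.85
ee_pos: [0.3799, -0.2739, 0.0176]
eef_rot: [-1.571, 0.0, -1.243]
ft_force: [0.0, 0.4, 0.4]
grip_width: 0.0852
t: 11.65
ee_pos: [0.3801, -0.2743, 0.0184]
eef_rot: [-1.57, -0.001, -1.243]
ft_force: [-0.8, 0.2, 5.4]
grip_width: 0.0297
t: 12.35
ee_pos: [0.3807, -0.2744, 0.1189]
eef_rot: [-1.569, -0.002, -1.342]
ft_force: [0.3, -0.1, -1.4]
grip_width: 0.0292
t 12.35 pos [ 0.3807 -0.2744  0.1189] yaw -1.342 j1 -0.625 j6 0.717 F [ 0.3 -0.1 -1.4] w 0.0292
spin -0.005 (0.0 rows) then tool x 49.4 y 96.4 z 125.2
```

```bash
python3 -m jog '[{"delta_pos":[6,0,15],"spin":0},{"delta_pos":[12,0,30],"spin":0},{"delta_pos":[14,0,35],"spin":0},{"delta_pos":[12,0,30],"spin":0},{"delta_pos":[5,0,15],"spin":0},{"delta_pos":[0,10,0],"spin":0},{"delta_pos":[0,20,0],"spin":0},{"delta_pos":[0,25,0],"spin":0},{"delta_pos":[0,20,0],"spin":0},{"delta_pos":[0,12,0],"spin":0},{"delta_pos":[0,5,0],"spin":0},{"delta_pos":[0,2,0],"spin":0},{"delta_pos":[0,0,0],"spin":0}]' 0 40; python3 -c "
from h import *
go(.5139,-.2935,.0225,-1.337)"
```

```text
t: 13.65
ee_pos: [0.5128, -0.2936, 0.0241]
eef_rot: [-1.57, -0.0, -1.343]
ft_force: [-0.3, 0.3, -1.6]
grip_width: 0.0294
t 13.65 pos [ 0.5128 -0.2936  0.0241] yaw -1.343 j1 -0.520 j6 0.823 F [-0.3  0.3 -1.6] w 0.0294
spin -0.006 (0.0 rows) then tool x 0.2 y 1.6 z 1.1
```

```bash
python3 -m jog '[{"delta_pos":[0,1,0],"spin":0},{"delta_pos":[0,0.5,0],"spin":0},{"delta_pos":[0,0,0],"spin":0}]' 0 40;python3 -m jog '[{"delta_pos":[0,0,0],"spin":0},{"delta_pos":[0,0,0],"spin":0},{"delta_pos":[0,0,0],"spin":0},{"delta_pos":[0,0,0],"spin":0},{"delta_pos":[0,0,0],"spin":0}]' 0.6 40;python3 -m jog '[{"delta_pos":[0,-10,0],"spin":0},{"delta_pos":[0,-20,0],"spin":0},{"delta_pos":[0,-30,0],"spin":0},{"delta_pos":[0,-30,0],"spin":0},{"delta_pos":[0,-30,0],"spin":0},{"delta_pos":[0,-20,0],"spin":0},{"delta_pos":[0,-5,0],"spin":0},{"delta_pos":[0,0,0],"spin":0}]' 0.6 40
python3 -c "
from h import *
W=snap('w7');wtop(W,(.53,-.356),zlo=.045,zhi=.062);wtop(W,(.513,-.293),zlo=.045,zhi=.062)
go(.420,-.1525,.09)"
```

```text
t: 13.95
ee_pos: [0.5131, -0.2936, 0.0228]
eef_rot: [-1.57, -0.001, -1.343]
ft_force: [-0.7, 0.1, -1.8]
grip_width: 0.0296
t: 14.45
ee_pos: [0.5128, -0.2934, 0.0223]
eef_rot: [-1.571, -0.0, -1.343]
ft_force: [-0.1, -0.1, 0.2]
grip_width: 0.0513
t: 15.25
ee_pos: [0.5133, -0.2937, 0.1684]
eef_rot: [-1.569, -0.002, -1.343]
ft_force: [0.0, 0.9, -0.3]
grip_width: 0.0513
n 588 z 0.0543 circle 529.2 -352.4 R 18.5 centroid mm [ 529.1 -352.1] uv [257.1 238. ]
n 615 z 0.0543 circle 512.8 -291.0 R 17.8 centroid mm [ 512.8 -290.7] uv [255.  179.5]
t 15.30 pos [ 0.5125 -0.2933  0.1671] yaw -1.343 j1 -0.520 j6 0.823 F [ 0.2  0.9 -0.1] w 0.0515
spin -0.000 (0.0 rows) then tool x -158.0 y 77.1 z -58.3
```

View pics/w7.png

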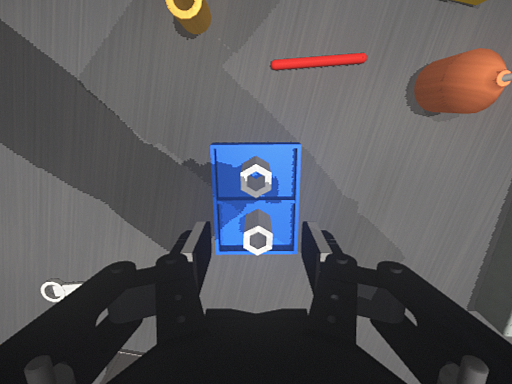

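Both nuts are upright in the blue bays at (255,180) and (257,238), tops at 54.3 mm. Next is the nearer bushing.

```bash
python3 -m jog '[{"delta_pos":[0,0,0],"spin":0.1},{"delta_pos":[0,0,0],"spin":0.086},{"delta_pos":[-15,0,-8],"spin":0},{"delta_pos":[-30,0,-18],"spin":0},{"delta_pos":[-35,0,-20],"spin":0},{"delta_pos":[-34,0,-20],"spin":0},{"delta_pos":[-20,15,-12],"spin":0},{"delta_pos":[-10,25,-7],"spin":0},{"delta_pos":[0,30,0],"spin":0},{"delta_pos":[0,10,0],"spin":0},{"delta_pos":[0,0,0],"spin":0}]' 1 40
python3 -c "
from h import *
W=snap('w8');w,u=wtop(W,(.42,-.1525))
T=load('top0');print(cross(W,u,T,proj(T,(.4172,-.1541,.05))))
go(.420,-.1525,.0155)"
```

```text
t: 16.4
ee_pos: [0.4196, -0.1523, 0.0853]
eef_rot: [-1.576, 0.002, -1.529]
ft_force: [-0.2, 0.2, 0.5]
grip_width: 0.0855
n 1157 z 0.0502 circle 418.2 -150.2 R 16.5 centroid mm [ 418.3 -149.8] uv [253.4 208.9]
(array([ 0.41726034, -0.15644483,  0.03353335]), np.float64(0.0021573206115867104))
t 16.45 pos [ 0.421  -0.1529  0.0865] yaw -1.529 j1 -0.348 j6 1.181 F [-0.7 -1.7  0.7] w 0.0854
spin -0.000 (0.0 rows) then tool x -0.5 y 71.0 z -0.9
```

View pics/w8.png

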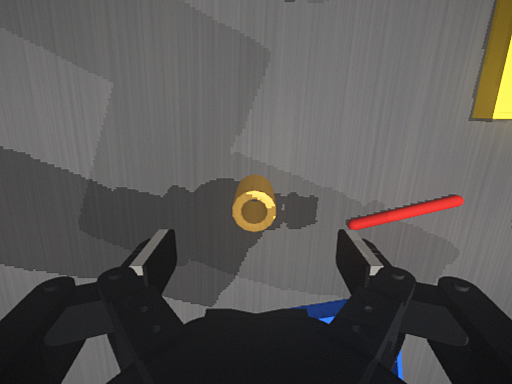

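Bushing at (253,209), slightly off centre. Descend with a small correction; the red pen at (352,225) is well under the open fingertips.

```bash
python3 -m jog '[{"delta_pos":[-1,10,-1],"spin":0},{"delta_pos":[-0.5,20,-0.5],"spin":0},{"delta_pos":[0,22,0],"spin":0},{"delta_pos":[0,14,0],"spin":0},{"delta_pos":[0,5,0],"spin":0},{"delta_pos":[0,0,0],"spin":0}]' 1 40; python3 -m jog '[{"delta_pos":[0,0,0],"spin":0},{"delta_pos":[0,0,0],"spin":0},{"delta_pos":[0,0,0],"spin":0},{"delta_pos":[0,0,0],"spin":0},{"delta_pos":[0,0,0],"spin":0},{"delta_pos":[0,0,0],"spin":0},{"delta_pos":[0,0,0],"spin":0},{"delta_pos":[0,0,0],"spin":0}]' 0 40;  python3 -m jog '[{"delta_pos":[0,-5,0],"spin":0},{"delta_pos":[0,-15,0],"spin":0},{"delta_pos":[0,-25,0],"spin":0},{"delta_pos":[0,-25,0],"spin":0},{"delta_pos":[0,-25,0],"spin":0},{"delta_pos":[0,-15,0],"spin":0},{"delta_pos":[0,-5,0],"spin":0},{"delta_pos":[0,0,0],"spin":0}]' 0 40
python3 -c "
from h import *
go(.642,-.043,.13)"
```

```text
t: 17.05
ee_pos: [0.4203, -0.1518, 0.0161]
eef_rot: [-1.571, 0.0, -1.529]
ft_force: [-0.5, -0.0, 0.1]
grip_width: 0.0852
t: 17.85
ee_pos: [0.4203, -0.1519, 0.017]
eef_rot: [-1.57, -0.001, -1.529]
ft_force: [-1.3, -0.5, 5.0]
grip_width: 0.0319
t: 18.65
ee_pos: [0.4205, -0.1517, 0.1318]
eef_rot: [-1.57, -0.0, -1.529]
ft_force: [-0.3, 0.4, -2.3]
grip_width: 0.0312
t 18.65 pos [ 0.4205 -0.1517  0.1318] yaw -1.529 j1 -0.346 j6 1.182 F [-0.3  0.4 -2.3] w 0.0312
spin -0.000 (0.0 rows) then tool x -99.3 y 1.8 z 225.9
```

```bash
python3 -m jog '[{"delta_pos":[-15,0,10],"spin":0},{"delta_pos":[-25,0,20],"spin":0},{"delta_pos":[-25,0,30],"spin":0},{"delta_pos":[-20,0,35],"spin":0},{"delta_pos":[-10,0,40],"spin":0},{"delta_pos":[-4,0,40],"spin":0},{"delta_pos":[0,0,30],"spin":0},{"delta_pos":[0,0,15],"spin":0},{"delta_pos":[0,0,6],"spin":0},{"delta_pos":[0,0,0],"spin":0},{"delta_pos":[0,0,0],"spin":0}]' 0 40
python3 -c "
from h import *
W=snap('w9')
hs=cv2.cvtColor(W['p'],cv2.COLOR_RGB2HSV);m=cv2.inRange(hs,(26,100,60),(35,255,255));C=cloud(W);m[(C[...,2]>.04)|np.isnan(C[...,2])]=0
n,l,st,_=cv2.connectedComponentsWithStats(m);k=1+np.argmax(st[1:,4]);v,u=np.nonzero(l==k)
h=cv2.convexHull(np.c_[u,v].astype(np.int32))
w=np.array([onplane(W,p[0]+0.,.02)[:2]*1000 for p in h]).astype(np.float32)
print(np.nanpercentile(C[l==k][:,2],[5,50,95]),cv2.minAreaRect(w),cv2.boundingRect(h))
go(.642,-.043,.0215)"
```

```text
t: 19.75
ee_pos: [0.6401, -0.0433, 0.1303]
eef_rot: [-1.574, 0.0, -1.529]
ft_force: [-0.4, -0.1, -1.6]
grip_width: 0.0311
[0.00340383 0.00456364 0.00578591] ((637.9031982421875, 18.530292510986328), (83.48668670654297, 55.75986862182617), 2.4262855052948) (209, 86, 94, 64)
t 19.80 pos [ 0.6402 -0.0434  0.1307] yaw -1.529 j1 -0.068 j6 1.461 F [-0.2 -0.7 -1.7] w 0.0313
spin -0.000 (0.0 rows) then tool x -0.3 y 109.2 z 1.8
```

View pics/w9.png

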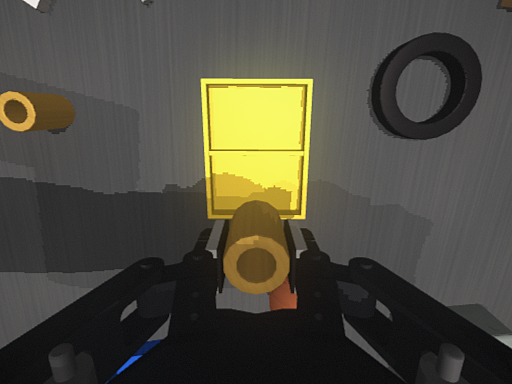

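Yellow rim corners are at (201,79), (312,79), (306,218) and (207,218). I cast them because the mask only caught one bay floor.

Run:
```python
from h import *
W=load('w9')
p=np.array([onplane(W,q,.02)[:2] for q in((201,79),(312,79),(306,218),(207,218))]);print(p.round(4))
r=cv2.minAreaRect((p*1000).astype(np.float32));print(r);c=p.mean(0)
a=np.radians(2.4);ey=np.array([-np.sin(a),np.cos(a)])
print(c,c+.032*ey,c-.032*ey)
b=c-.032*ey
go(b[0],b[1],.0215)
```

```text
[[ 0.5883  0.0501]
 [ 0.6857  0.0542]
 [ 0.6926 -0.0769]
 [ 0.5926 -0.0812]]
((639.7952880859375, -13.418296813964844), (100.1141357421875, 131.43235778808594), 2.4684078693389893)
[ 0.6398341  -0.01345037] [0.63849408 0.01852156] [ 0.64117412 -0.0454223 ]
t 19.80 pos [ 0.6402 -0.0434  0.1307] yaw -1.529 j1 -0.068 j6 1.461 F [-0.2 -0.7 -1.7] w 0.0313
spin -0.000 (0.0 rows) then tool x 2.1 y 109.2 z 0.9
```

```bash
python3 -m jog '[{"delta_pos":[2,8,1],"spin":0},{"delta_pos":[0,18,0],"spin":0},{"delta_pos":[0,25,0],"spin":0},{"delta_pos":[0,25,0],"spin":0},{"delta_pos":[0,16,0],"spin":0},{"delta_pos":[0,9,0],"spin":0},{"delta_pos":[0,4,0],"spin":0},{"delta_pos":[0,2.5,0],"spin":0},{"delta_pos":[0,0.5,0],"spin":0},{"delta_pos":[0,0,0],"spin":0},{"delta_pos":[0,0,0],"spin":0}]' 0 40
```

```text
t: 20.9
ee_pos: [0.6435, -0.0452, 0.0241]
eef_rot: [-1.569, -0.0, -1.529]
ft_force: [-0.4, -0.4, -1.9]
grip_width: 0.0317
```

```bash
python3 -m jog '[{"delta_pos":[0,1.5,0],"spin":0},{"delta_pos":[0,0.5,0],"spin":0},{"delta_pos":[0,0,0],"spin":0}]' 0 40;python3 -m jog '[{"delta_pos":[0,0,0],"spin":0},{"delta_pos":[0,0,0],"spin":0},{"delta_pos":[0,0,0],"spin":0},{"delta_pos":[0,0,0],"spin":0},{"delta_pos":[0,0,0],"spin":0}]' 0.6 40;python3 -m jog '[{"delta_pos":[0,-10,0],"spin":0},{"delta_pos":[0,-20,0],"spin":0},{"delta_pos":[0,-30,0],"spin":0},{"delta_pos":[0,-30,0],"spin":0},{"delta_pos":[0,-30,0],"spin":0},{"delta_pos":[0,-20,0],"spin":0},{"delta_pos":[0,-5,0],"spin":0},{"delta_pos":[0,0,0],"spin":0}]' 0.6 40
python3 -c "
from h import *
W=snap('w10');wtop(W,(.643,-.045),zlo=.045,zhi=.062)
wtop(W,(.446,.016))
go(.446,.016,.085)"
```

```text
t: 21.2
ee_pos: [0.6428, -0.0452, 0.0212]
eef_rot: [-1.571, -0.0, -1.529]
ft_force: [0.1, 0.3, -1.9]
grip_width: 0.0315
t: 21.7
ee_pos: [0.643, -0.0452, 0.0214]
eef_rot: [-1.57, -0.0, -1.529]
ft_force: [-0.5, 0.1, -0.1]
grip_width: 0.0512
t: 22.5
ee_pos: [0.6435, -0.0452, 0.1675]
eef_rot: [-1.568, -0.0, -1.529]
ft_force: [-0.2, 0.3, -0.6]
grip_width: 0.0511
n 607 z 0.0541 circle 642.7 -43.5 R 16.4 centroid mm [643.  -43.2] uv [254.5 181. ]
n 882 z 0.0499 circle 447.5 17.0 R 18.0 centroid mm [447.4  17.5] uv [ 46.2 108.1]
t 22.55 pos [ 0.6427 -0.0452  0.1661] yaw -1.529 j1 -0.070 j6 1.459 F [-0.2 -0.1 -0. ] w 0.0510
spin -0.000 (0.0 rows) then tool x -69.4 y 81.1 z -194.0
```

View pics/w10.png

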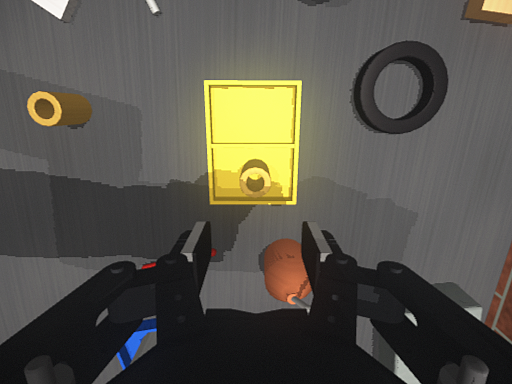

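Bushing stands in the lower yellow bay at (255,181), and the can is undisturbed at (290,270). The second bushing is at (46,108).

```bash
python3 -m jog '[{"delta_pos":[-8,0,-15],"spin":0},{"delta_pos":[-14,0,-35],"spin":0},{"delta_pos":[-14,0,-40],"spin":0},{"delta_pos":[-14,0,-40],"spin":0},{"delta_pos":[-12,10,-35],"spin":0},{"delta_pos":[-7,20,-20],"spin":0},{"delta_pos":[0,25,-8],"spin":0},{"delta_pos":[0,18,0],"spin":0},{"delta_pos":[0,7,0],"spin":0},{"delta_pos":[0,0,0],"spin":0},{"delta_pos":[0,0,0],"spin":0}]' 1 40
python3 -c "
from h import *
W=snap('w11');w,u=wtop(W,(.446,.016))
go(.446,.016,.0155)"
```

```text
t: 23.65
ee_pos: [0.4475, 0.0156, 0.0863]
eef_rot: [-1.571, -0.0, -1.529]
ft_force: [0.3, -0.0, 1.1]
grip_width: 0.0855
n 1139 z 0.0502 circle 444.9 18.6 R 16.6 centroid mm [444.8  18.8] uv [251.3 207.3]
t 23.70 pos [0.448  0.0156 0.0867] yaw -1.529 j1 0.035 j6 1.564 F [-0.4 -0.1  0.5] w 0.0850
spin -0.000 (0.0 rows) then tool x -0.5 y 71.2 z -1.9
```

View pics/w11.png

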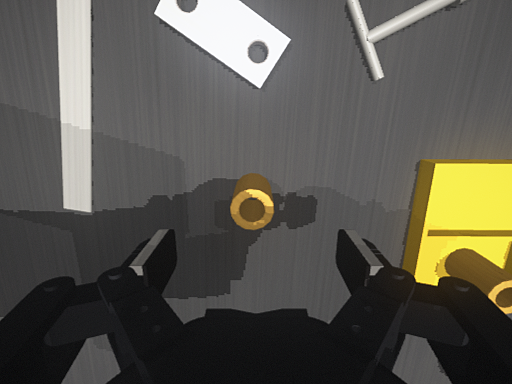

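Bushing at (251,207), about 2–3 mm left and back of centre. Correct, descend and grip.

```bash
python3 -m jog '[{"delta_pos":[-1,10,-1.5],"spin":0},{"delta_pos":[-1,20,-1],"spin":0},{"delta_pos":[0,22,0],"spin":0},{"delta_pos":[0,14,0],"spin":0},{"delta_pos":[0,5,0],"spin":0},{"delta_pos":[0,0,0],"spin":0}]' 1 40; python3 -m jog '[{"delta_pos":[0,0,0],"spin":0},{"delta_pos":[0,0,0],"spin":0},{"delta_pos":[0,0,0],"spin":0},{"delta_pos":[0,0,0],"spin":0},{"delta_pos":[0,0,0],"spin":0},{"delta_pos":[0,0,0],"spin":0},{"delta_pos":[0,0,0],"spin":0},{"delta_pos":[0,0,0],"spin":0}]' 0 40;  python3 -m jog '[{"delta_pos":[0,-5,0],"spin":0},{"delta_pos":[0,-15,0],"spin":0},{"delta_pos":[0,-25,0],"spin":0},{"delta_pos":[0,-25,0],"spin":0},{"delta_pos":[0,-25,0],"spin":0},{"delta_pos":[0,-15,0],"spin":0},{"delta_pos":[0,-5,0],"spin":0},{"delta_pos":[0,0,0],"spin":0}]' 0 40
python3 -c "
from h import *
go(.6385,.0185,.0215)"
```

```text
t: 24.3
ee_pos: [0.4441, 0.0175, 0.0148]
eef_rot: [-1.572, 0.0, -1.529]
ft_force: [-0.4, 0.9, 0.2]
grip_width: 0.0853
t: 25.1
ee_pos: [0.4451, 0.0176, 0.0161]
eef_rot: [-1.57, -0.0, -1.529]
ft_force: [-1.4, -0.5, 6.0]
grip_width: 0.032
t: 25.9
ee_pos: [0.4449, 0.0176, 0.1307]
eef_rot: [-1.57, 0.0, -1.529]
ft_force: [0.5, -0.2, -1.9]
grip_width: 0.0318
t 25.90 pos [0.4449 0.0176 0.1307] yaw -1.529 j1 0.039 j6 1.568 F [ 0.5 -0.2 -1.9] w 0.0318
spin -0.000 (0.0 rows) then tool x 7.2 y 109.2 z 193.5
```

```bash
python3 -m jog '[{"delta_pos":[1,0,15],"spin":0},{"delta_pos":[2,0,35],"spin":0},{"delta_pos":[2,0,40],"spin":0},{"delta_pos":[2,0,40],"spin":0},{"delta_pos":[0,0,35],"spin":0},{"delta_pos":[0,0,20],"spin":0},{"delta_pos":[0,0,8],"spin":0},{"delta_pos":[0,8,0],"spin":0},{"delta_pos":[0,18,0],"spin":0},{"delta_pos":[0,25,0],"spin":0},{"delta_pos":[0,25,0],"spin":0},{"delta_pos":[0,16,0],"spin":0},{"delta_pos":[0,8,0],"spin":0},{"delta_pos":[0,4,0],"spin":0},{"delta_pos":[0,2.5,0],"spin":0},{"delta_pos":[0,0,0],"spin":0},{"delta_pos":[0,0,0],"spin":0}]' 0 40
```

```text
t: 27.6
ee_pos: [0.6384, 0.0187, 0.0247]
eef_rot: [-1.569, 0.0, -1.529]
ft_force: [0.3, 0.2, -1.6]
grip_width: 0.0316
```

```bash
python3 -m jog '[{"delta_pos":[0,2,0],"spin":0},{"delta_pos":[0,1.5,0],"spin":0},{"delta_pos":[0,0,0],"spin":0},{"delta_pos":[0,0,0],"spin":0}]' 0 40;python3 -m jog '[{"delta_pos":[0,0,0],"spin":0},{"delta_pos":[0,0,0],"spin":0},{"delta_pos":[0,0,0],"spin":0},{"delta_pos":[0,0,0],"spin":0},{"delta_pos":[0,0,0],"spin":0}]' 0.6 40;python3 -m jog '[{"delta_pos":[0,-10,0],"spin":0},{"delta_pos":[0,-20,0],"spin":0},{"delta_pos":[0,-30,0],"spin":0},{"delta_pos":[0,-30,0],"spin":0},{"delta_pos":[0,-30,0],"spin":0},{"delta_pos":[0,-20,0],"spin":0},{"delta_pos":[0,-5,0],"spin":0},{"delta_pos":[0,0,0],"spin":0}]' 0.6 40
python3 -c "
from h import *
W=snap('w12');wtop(W,(.643,-.045),zlo=.045,zhi=.062)
wtop(W,(.6385,.0185),zlo=.045,zhi=.062)
go(.42,.139,.16)"
```

```text
t: 28.0
ee_pos: [0.6376, 0.0187, 0.0203]
eef_rot: [-1.571, -0.0, -1.529]
ft_force: [0.0, -1.1, -2.1]
grip_width: 0.0315
t: 28.5
ee_pos: [0.6378, 0.0186, 0.0204]
eef_rot: [-1.571, -0.0, -1.529]
ft_force: [-0.5, -0.2, 0.4]
grip_width: 0.0513
t: 29.3
ee_pos: [0.6383, 0.0186, 0.1665]
eef_rot: [-1.569, -0.0, -1.529]
ft_force: [-0.3, -1.5, 0.0]
grip_width: 0.0513
n 578 z 0.054 circle 642.5 -42.3 R 17.2 centroid mm [642.8 -42.2] uv [256.8 239.5]
n 607 z 0.0541 circle 638.3 19.6 R 16.4 centroid mm [637.9  19.8] uv [254.5 182.1]
t 29.35 pos [0.6375 0.0186 0.1651] yaw -1.529 j1 0.029 j6 1.558 F [ 0.2 -1.2 -0.4] w 0.0511
spin -0.000 (0.0 rows) then tool x -129.4 y 5.1 z -212.2
```

View pics/w12.png

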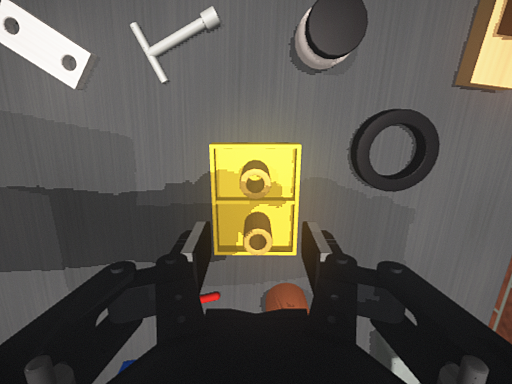

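Both bushings are upright in the yellow bays at (254,182) and (257,239), tops at 54 mm. Now the plate, whose long axis lies at about -31°, so I turn the tool to yaw -0.548.

```bash
python3 -m jog '[{"delta_pos":[0,0,0],"spin":-0.12},{"delta_pos":[0,0,0],"spin":-0.14},{"delta_pos":[0,0,0],"spin":-0.14},{"delta_pos":[0,0,0],"spin":-0.14},{"delta_pos":[0,0,0],"spin":-0.14},{"delta_pos":[0,0,0],"spin":-0.14},{"delta_pos":[0,0,0],"spin":-0.1},{"delta_pos":[0,0,0],"spin":-0.06},{"delta_pos":[-15,0,-1],"spin":0},{"delta_pos":[-35,0,-2],"spin":0},{"delta_pos":[-40,0,-2],"spin":0},{"delta_pos":[-40,0,-2],"spin":0},{"delta_pos":[-40,0,-2],"spin":0},{"delta_pos":[-38,0,-1],"spin":0},{"delta_pos":[-25,0,-1],"spin":0},{"delta_pos":[-15,0,0],"spin":0},{"delta_pos":[0,0,0],"spin":0},{"delta_pos":[0,0,0],"spin":0}]' 1 40
cat >> h.py <<'E'
def plate(W,X,zp=.012):
    C=cloud(W);hs=cv2.cvtColor(W['p'],cv2.COLOR_RGB2HSV)
    m=((np.hypot(C[...,0]-X[0],C[...,1]-X[1])<.06)&(C[...,2]>.007)&(C[...,2]<.02)).astype(np.uint8)
    n,l,st,_=cv2.connectedComponentsWithStats(m);k=1+np.argmax(st[1:,4]);v,u=np.nonzero(l==k)
    h=cv2.convexHull(np.c_[u,v].astype(np.int32))
    w=np.array([onplane(W,p[0]+0.,zp)[:2]*1000 for p in h]).astype(np.float32)
    print('plate z',np.nanmedian(C[l==k][:,2]),cv2.minAreaRect(w),'px',cv2.boundingRect(h))
E
python3 -c "
from h import *
W=snap('w13');plate(W,(.42,.139))
go(.42,.139,.16)"
```

```text
t: 31.15
ee_pos: [0.421, 0.1386, 0.1649]
eef_rot: [-1.571, -0.001, -0.549]
ft_force: [-0.3, -0.3, -1.1]
grip_width: 0.0859
plate z 0.012517632673925336 ((418.49310302734375, 141.53048706054688), (40.079158782958984, 89.33439636230469), 58.5822639465332) px (238, 129, 37, 79)
t 31.20 pos [0.4215 0.1385 0.1651] yaw -0.549 j1 0.318 j6 0.867 F [ 0.3 -0.  -0.8] w 0.0853
spin -0.000 (0.0 rows) then tool x -1.6 y 5.1 z -0.3
```

View pics/w13.png

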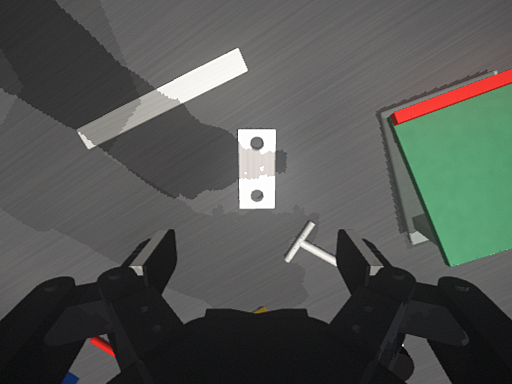

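The plate fits as 40.1 × 89.3 mm with its centre at (0.4185, 0.1415), square with the jaws, at (257,168) in the picture. The T-handle is clear of the fingers. Descend low with the fingers open.

```bash
python3 -m jog '[{"delta_pos":[-2,10,1],"spin":0},{"delta_pos":[-1,25,0],"spin":0},{"delta_pos":[0,35,0],"spin":0},{"delta_pos":[0,35,0],"spin":0},{"delta_pos":[0,25,0],"spin":0},{"delta_pos":[0,15,0],"spin":0},{"delta_pos":[0,8,0],"spin":0},{"delta_pos":[0,4,0],"spin":0},{"delta_pos":[0,2,0],"spin":0},{"delta_pos":[0,0,0],"spin":0},{"delta_pos":[0,0,0],"spin":0}]' 1 30
```

```text
t: 32.3
ee_pos: [0.4191, 0.1413, 0.007]
eef_rot: [-1.57, -0.001, -0.549]
ft_force: [0.6, 0.3, -0.0]
grip_width: 0.0853
```

```bash
python3 -m jog '[{"delta_pos":[0,3,0],"spin":0},{"delta_pos":[0,2,0],"spin":0},{"delta_pos":[0,0,0],"spin":0},{"delta_pos":[0,0,0],"spin":0},{"delta_pos":[0,0,0],"spin":0}]' 0.55 30; python3 -c "
from h import *
W=snap('w14')"
```

```text
t: 32.8
ee_pos: [0.4184, 0.1411, 0.0013]
eef_rot: [-1.571, -0.0, -0.549]
ft_force: [-0.2, 0.9, -0.3]
grip_width: 0.0475
```

View pics/w14.png

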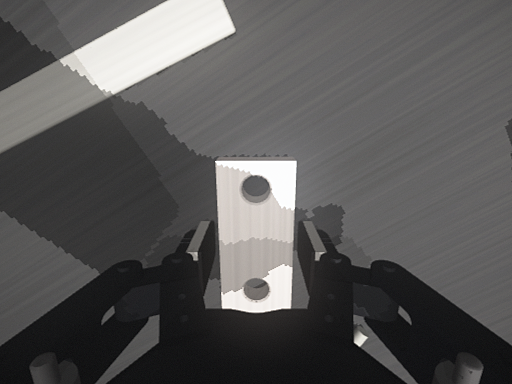

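The plate lies between the pads, holes at (256,188) and (256,290), with the pads around y≈240 near its middle. Close, lift and measure.

```bash
python3 -m jog '[{"delta_pos":[0,0,0],"spin":0},{"delta_pos":[0,0,0],"spin":0},{"delta_pos":[0,0,0],"spin":0},{"delta_pos":[0,0,0],"spin":0},{"delta_pos":[0,0,0],"spin":0}]' 0 35; python3 -m jog '[{"delta_pos":[0,-5,0],"spin":0},{"delta_pos":[0,-10,0],"spin":0},{"delta_pos":[0,-20,0],"spin":0},{"delta_pos":[0,-25,0],"spin":0},{"delta_pos":[0,-30,0],"spin":0},{"delta_pos":[0,-30,0],"spin":-0.1},{"delta_pos":[0,-25,0],"spin":-0.13},{"delta_pos":[0,-15,0],"spin":-0.13},{"delta_pos":[0,0,0],"spin":0},{"delta_pos":[0,0,0],"spin":0}]' 0 35; python3 -c "
from h import *
go(.505,.341,.15,-.187)
W=snap('w15')
C=cloud(W);m=(C[...,2]>.12);m[:120]=0
for p in((256,165),(256,180),(256,215),(256,240),(256,255)):
  print(p,C[p[1],p[0]])"
```

```text
t: 33.35
ee_pos: [0.4185, 0.1411, 0.0016]
eef_rot: [-1.571, -0.0, -0.549]
ft_force: [-0.8, 0.1, 5.5]
grip_width: 0.0389
t: 34.35
ee_pos: [0.4182, 0.141, 0.1613]
eef_rot: [-1.571, -0.0, -0.191]
ft_force: [-0.0, 0.1, -1.4]
grip_width: 0.0392
t 34.35 pos [0.4182 0.141  0.1613] yaw -0.191 j1 0.325 j6 0.517 F [-0.   0.1 -1.4] w 0.0392
spin -0.004 (0.0 rows) then tool x 48.1 y 11.3 z 212.6
(256, 165) [0.37750344 0.14989218 0.17086361]
(256, 180) [ 0.42934786  0.13994494 -0.00067986]
(256, 215) [0.40297559 0.14495919 0.17356349]
(256, 240) [0.41817522 0.14201759 0.17139055]
(256, 255) [0.426658   0.1403748  0.17227775]
```

View pics/w15.png

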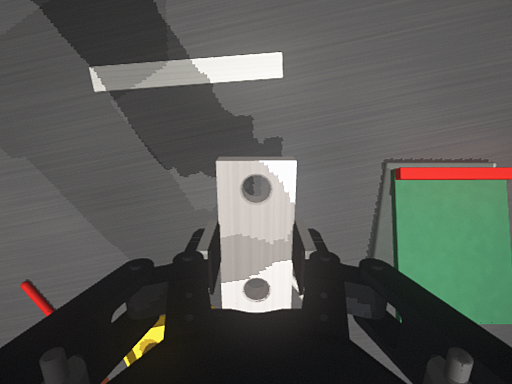

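Plate held level, low edge at y≈158 and holes at (256,188) and (256,290). The cleat edge is parallel to the image rows, so the yaw is right. Move over the board.

```bash
python3 -m jog '[{"delta_pos":[4,0,15],"spin":0},{"delta_pos":[8,0,35],"spin":0},{"delta_pos":[10,0,40],"spin":0},{"delta_pos":[10,0,40],"spin":0},{"delta_pos":[8,0,40],"spin":0},{"delta_pos":[5,0,25],"spin":0},{"delta_pos":[3,0,12],"spin":0},{"delta_pos":[0,0,5],"spin":0},{"delta_pos":[0,0,0],"spin":0},{"delta_pos":[0,0,0],"spin":0},{"delta_pos":[0,0,0],"spin":0}]' 0 35
python3 - <<'E'
from h import *
go(.505,.341,.15)
W=snap('w16')
from bench import sense
s=sense();p=s['ee_pos'];yaw=s['eef_rot'][2]
h1=onplane(W,(256.5,188),p[2]+.0105);h2=onplane(W,(256.5,290),p[2]+.0105);m=(h1+h2)/2-p
print('hole sep',np.linalg.norm(h1-h2),'centre off tool x,z',tl(m[0],m[1],yaw))
C=cloud(W);hs=cv2.cvtColor(W['p'],cv2.COLOR_RGB2HSV)
g=(hs[...,0]>55)&(hs[...,0]<90)&(hs[...,1]>80)&(C[...,2]>.015)&(C[...,2]<.1)
g=cv2.erode(g.astype(np.uint8),np.ones((3,3)))>0
P=C[g];A=np.c_[P[:,:2],np.ones(len(P))];k=np.linalg.lstsq(A,P[:,2],rcond=None)[0]
print('plane',k,np.degrees(np.arctan(np.hypot(*k[:2]))),np.degrees(np.arctan2(k[1],k[0])),'rms',np.std(P[:,2]-A@k))
r=((hs[...,0]<6)|(hs[...,0]>174))&(hs[...,1]>140)&(C[...,0]>.4)&(C[...,0]<.52)&(C[...,1]>.25)
P=C[r&(C[...,2]>.028)];print('cleat',len(P),cv2.minAreaRect((P[:,:2]*1000).astype(np.float32)),np.percentile(P[:,2],[5,50,95]))
v,u=np.nonzero(r);print('px',u.min(),u.max(),v.min(),v.max())
E
```

```text
t: 35.5
ee_pos: [0.5048, 0.339, 0.1615]
eef_rot: [-1.571, 0.0, -0.19]
ft_force: [-0.9, 0.1, -0.7]
grip_width: 0.0388
t 35.50 pos [0.5048 0.339  0.1615] yaw -0.190 j1 0.592 j6 0.782 F [-0.9  0.1 -0.7] w 0.0388
spin -0.000 (0.0 rows) then tool x -0.2 y 11.5 z 2.0
hole sep 0.06100289293543389 centre off tool x,z (np.float64(0.00046309160254993324), np.float64(0.0010931305068808024))
plane [ 0.35807161 -0.06870521 -0.11703386] 20.032030724638926 -10.86165197842781 rms 0.0007227917813238185
cleat 1696 ((453.9312744140625, 347.2406005859375), (119.43560791015625, 13.956323623657227), 79.1029281616211) [0.03040102 0.0335743  0.03591999]
px 193 314 120 134
```

View pics/w16.png

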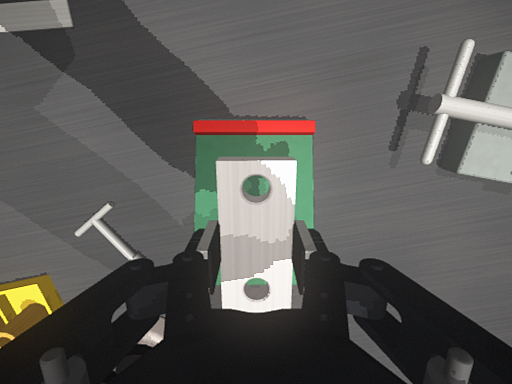

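The board plane fits at 20.0° and azimuth -10.9° with 0.7 mm rms. The cleat is at rows 120–134 and the plate is centred between columns 193 and 314. First contact should come at TCP z≈0.058 and flat at about 0.042. Descend to just above contact.

```bash
python3 -m jog '[{"delta_pos":[-1,10,-1],"spin":0},{"delta_pos":[0,20,-1],"spin":0},{"delta_pos":[0,25,0],"spin":0},{"delta_pos":[0,20,0],"spin":0},{"delta_pos":[0,12,0],"spin":0},{"delta_pos":[0,7,0],"spin":0},{"delta_pos":[0,3,0],"spin":0},{"delta_pos":[0,0,0],"spin":0},{"delta_pos":[0,0,0],"spin":0}]' 0 35;python3 -m jog '[{"delta_pos":[0,0,0],"spin":0},{"delta_pos":[0,2,0],"spin":0},{"delta_pos":[0,2,0],"spin":0},{"delta_pos":[0,2,0],"spin":0},{"delta_pos":[0,2,0],"spin":0}]' 0 20
```

```text
t: 36.45
ee_pos: [0.5046, 0.3389, 0.0652]
eef_rot: [-1.57, -0.001, -0.189]
ft_force: [0.2, -0.4, -0.1]
grip_width: 0.0386
t: 36.95
ee_pos: [0.5039, 0.3385, 0.0565]
eef_rot: [-1.571, -0.0, -0.189]
ft_force: [-2.1, 0.0, 6.5]
grip_width: 0.0391
```

Contact came as predicted, at about z 0.057 with 6.5 N. Press on so the plate pivots in the pads.

```bash
python3 -m jog '[{"delta_pos":[0,2,0],"spin":0},{"delta_pos":[0,2,0],"spin":0},{"delta_pos":[0,1.5,0],"spin":0},{"delta_pos":[0,0,0],"spin":0}]' 0 20;python3 -m jog '[{"delta_pos":[0,2,0],"spin":0},{"delta_pos":[0,2,0],"spin":0},{"delta_pos":[0,2,0],"spin":0},{"delta_pos":[0,0,0],"spin":0}]' 0 20;  python3 -c "
from h import *
snap('w17');go(.5,.3,.042)"
```

```text
t: 37.35
ee_pos: [0.503, 0.3388, 0.0514]
eef_rot: [-1.57, 0.001, -0.188]
ft_force: [-3.5, -0.9, 5.8]
grip_width: 0.0391
t: 37.75
ee_pos: [0.5026, 0.3388, 0.0453]
eef_rot: [-1.57, 0.002, -0.188]
ft_force: [-4.7, 0.4, 6.3]
grip_width: 0.039
t 37.80 pos [0.5025 0.3388 0.0454] yaw -0.188 j1 0.592 j6 0.780 F [-4.9 -0.   5.5] w 0.0389
spin -0.000 (0.0 rows) then tool x 4.8 y 3.4 z -38.6
```

View pics/w17.png

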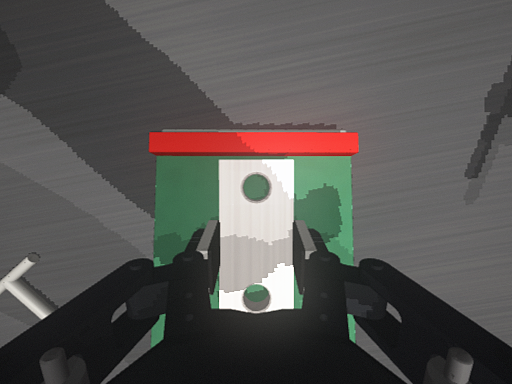

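The plate is pivoting: its low edge is at y≈159, just clear of the cleat at 155. Finish the descent and release.

```bash
python3 -m jog '[{"delta_pos":[1,1.5,0],"spin":0},{"delta_pos":[0,1,0],"spin":0},{"delta_pos":[0,0,0],"spin":0}]' 0 20;python3 -m jog '[{"delta_pos":[0,0,0],"spin":0},{"delta_pos":[0,0,0],"spin":0},{"delta_pos":[0,0,0],"spin":0},{"delta_pos":[0,0,0],"spin":0},{"delta_pos":[0,0,0],"spin":0}]' 0.65 20;  python3 -c "
from h import *
snap('w18');go(.5,.3,.042)"
```

```text
t: 38.1
ee_pos: [0.5027, 0.3388, 0.0427]
eef_rot: [-1.57, 0.004, -0.188]
ft_force: [-6.1, 1.1, 5.9]
grip_width: 0.0385
t: 38.6
ee_pos: [0.5051, 0.3383, 0.0422]
eef_rot: [-1.571, -0.0, -0.189]
ft_force: [0.4, -0.4, -0.9]
grip_width: 0.0559
t 38.65 pos [0.5051 0.3382 0.0422] yaw -0.189 j1 0.590 j6 0.779 F [-0.8 -0.8 -0.3] w 0.0556
spin -0.000 (0.0 rows) then tool x 2.2 y 0.2 z -38.5
```

View pics/w18.png

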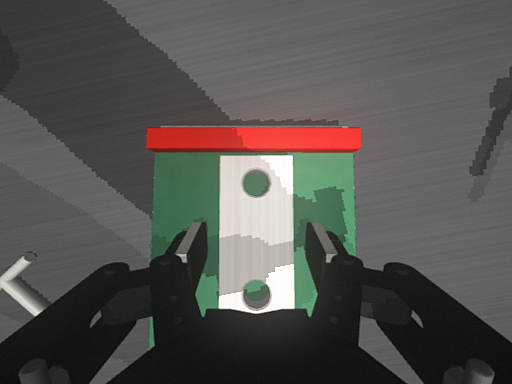

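Plate released, its low edge at y≈155 just above the cleat line at 152. Rise straight up and measure.

```bash
python3 -m jog '[{"delta_pos":[0,-8,0],"spin":0},{"delta_pos":[0,-20,0],"spin":0},{"delta_pos":[0,-30,0],"spin":0},{"delta_pos":[0,-30,0],"spin":0},{"delta_pos":[-10,-20,0],"spin":0},{"delta_pos":[-20,-10,0],"spin":0},{"delta_pos":[-15,0,0],"spin":0},{"delta_pos":[0,0,0],"spin":0},{"delta_pos":[0,0,0],"spin":0},{"delta_pos":[0,0,0],"spin":0}]' 1 20;  cat >> h.py <<'E'
def slope(W):
    u=np.array([.982,-.1886,0]);c,s=np.cos(np.radians(20)),np.sin(np.radians(20))
    ex=np.r_[u[:2]*c,s];ez=np.r_[-u[:2]*s,c];ey=np.cross(ez,ex);O=np.array([.4621,.3456,.024])
    C=cloud(W);L=(C-O)@np.c_[ex,ey,ez]*1000
    hs=cv2.cvtColor(W['p'],cv2.COLOR_RGB2HSV)
    on=(abs(L[...,1])<62)&(L[...,0]>-14)&(L[...,0]<150)&(abs(L[...,2])<30)
    red=on&((hs[...,0]<6)|(hs[...,0]>174))&(hs[...,1]>140)
    m=on&(hs[...,1]<60)&(hs[...,2]>90)&(L[...,2]>6)&(L[...,2]<22)&(L[...,0]>-5)
    n,l,st,_=cv2.connectedComponentsWithStats(m.astype(np.uint8));k=1+np.argmax(st[1:,4]);m=l==k
    P=L[m];A=np.c_[P[:,:2],np.ones(len(P))];q=np.linalg.lstsq(A,P[:,2],rcond=None)[0]
    print('plate n',m.sum(),'tilt deg x,y',np.degrees(q[:2]).round(2),'z med',np.median(P[:,2]).round(2),'rect',cv2.minAreaRect(P[:,:2].astype(np.float32)))
    g=on&(hs[...,0]>55)&(hs[...,0]<90)&(hs[...,1]>80);print('green z',np.median(L[g][:,2]).round(2),'y',np.percentile(L[g][:,1],[.5,99.5]).round(1),'x',np.percentile(L[g][:,0],[.5,99.5]).round(1))
    R=L[red];print('red x',np.percentile(R[:,0],[2,98]).round(1),'y',np.percentile(R[:,1],[.5,99.5]).round(1),'z',np.percentile(R[:,2],[2,98]).round(1))
E
python3 -c "
from h import *
W=snap('w19');slope(W);T=snap('t19','top');slope(T);S=snap('s19','scene');slope(S);go(.5,.3,.042)"
```

```text
t: 39.65
ee_pos: [0.4603, 0.3464, 0.1592]
eef_rot: [-1.572, 0.001, -0.189]
ft_force: [0.9, 0.4, 0.1]
grip_width: 0.0852
plate n 3235 tilt deg x,y [-0.06 -0.04] z med 12.67 rect ((48.52920150756836, 1.5505638122558594), (39.94676971435547, 89.10105895996094), 89.80167388916016)
green z 0.71 y [-59.   59.2] x [  1. 138.]
red x [-11.3  -0.2] y [-58.8  59.4] z [ 8.7 14.1]
plate n 752 tilt deg x,y [-0.28  0.23] z med 12.36 rect ((45.945228576660156, -1.4730510711669922), (96.10210418701172, 42.173213958740234), 0.8689038753509521)
green z 0.54 y [-61.4  56. ] x [  1.6 148.6]
red x [-12.9  -0.7] y [-61.8  52.7] z [ 5.3 15.7]
plate n 339 tilt deg x,y [-1.27  0.19] z med 12.26 rect ((48.445735931396484, 0.6570320129394531), (40.222354888916016, 96.23728942871094), 89.31746673583984)
green z 0.38 y [-58.6  58.4] x [  8.1 149.9]
red x [-11.3   1.6] y [-59.8  58.1] z [ 1.3 13.4]
t 39.80 pos [0.4609 0.3465 0.1596] yaw -0.189 j1 0.645 j6 0.834 F [-0.2 -0.4 -0.7] w 0.0853
spin -0.000 (0.0 rows) then tool x 47.1 y 117.6 z -38.3
```

View pics/w19.png

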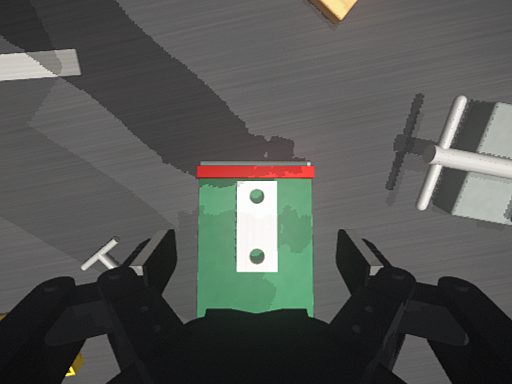

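View pics/s19.png

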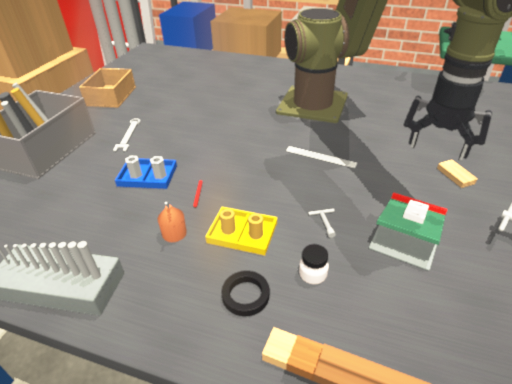

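The plate lies flat (tilt under 0.3° from the wrist and top views), straight, with its centre 48.5 mm up the slope, so about 3–4 mm short of the cleat. That is within tolerance, but "snug" was asked for and there is time. I'll regrip it by its sides and draw it down the slope.

```bash
python3 -m jog '[{"delta_pos":[15,0,0],"spin":0},{"delta_pos":[20,10,0],"spin":0},{"delta_pos":[10,20,1],"spin":0},{"delta_pos":[0,30,0],"spin":0},{"delta_pos":[0,30,0],"spin":0},{"delta_pos":[0,15,0],"spin":0},{"delta_pos":[0,8,0],"spin":0},{"delta_pos":[0,2,0],"spin":0},{"delta_pos":[0,0,0],"spin":0},{"delta_pos":[0,0,0],"spin":0}]' 0.65 20;  python3 -c "
from h import *
go(.505,.3385,.0425)"
```

```text
t: 40.8
ee_pos: [0.5063, 0.3398, 0.0463]
eef_rot: [-1.569, -0.002, -0.189]
ft_force: [0.2, -0.2, 0.6]
grip_width: 0.0554
t 40.80 pos [0.5063 0.3398 0.0463] yaw -0.189 j1 0.591 j6 0.780 F [ 0.2 -0.2  0.6] w 0.0554
spin -0.000 (0.0 rows) then tool x -1.0 y 3.8 z -1.5
```

```bash
python3 -m jog '[{"delta_pos":[-1,2,-1],"spin":0},{"delta_pos":[0,1.3,0],"spin":0},{"delta_pos":[0,0,0],"spin":0}]' 0.65 20; python3 -m jog '[{"delta_pos":[0,0,0],"spin":0},{"delta_pos":[0,0,0],"spin":0},{"delta_pos":[0,0,0],"spin":0},{"delta_pos":[0,0,0],"spin":0}]' 0 20; python3 -m jog '[{"delta_pos":[-1,0.3,0],"spin":0},{"delta_pos":[-1,0.3,0],"spin":0},{"delta_pos":[-1,0.3,0],"spin":0},{"delta_pos":[0,0,0],"spin":0}]' 0 20;python3 -c "
from h import *
snap('w20');go(.505,.3385,.0425)"
```

```text
t: 41.1
ee_pos: [0.5038, 0.3385, 0.0422]
eef_rot: [-1.571, -0.0, -0.189]
ft_force: [-0.7, -0.5, 0.1]
grip_width: 0.0552
t: 41.5
ee_pos: [0.504, 0.3386, 0.0424]
eef_rot: [-1.57, -0.0, -0.189]
ft_force: [-1.2, -0.0, 3.1]
grip_width: 0.0392
t: 41.9
ee_pos: [0.5012, 0.3394, 0.0413]
eef_rot: [-1.57, -0.0, -0.189]
ft_force: [1.1, -0.2, 4.4]
grip_width: 0.0394
t 41.95 pos [0.5012 0.3394 0.0413] yaw -0.189 j1 0.595 j6 0.784 F [0.  0.6 3. ] w 0.0396
spin -0.000 (0.0 rows) then tool x 3.9 y -1.2 z -0.2
```

View pics/w20.png

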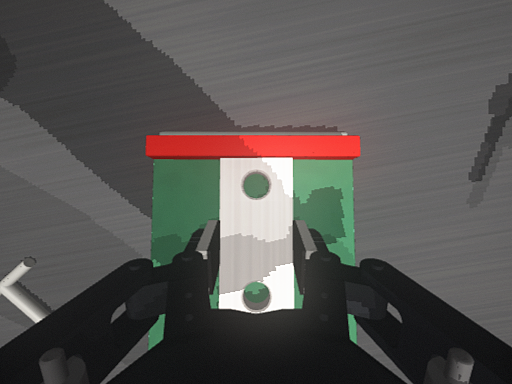

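The plate's end now meets the red cleat at y≈157. One more mm to confirm contact by force, then release and rise.

```bash
python3 -m jog '[{"delta_pos":[-1,0.3,0],"spin":0},{"delta_pos":[0,0,0],"spin":0}]' 0 20;python3 -m jog '[{"delta_pos":[0,0,0],"spin":0},{"delta_pos":[0,0,0],"spin":0},{"delta_pos":[0,0,0],"spin":0},{"delta_pos":[0,0,0],"spin":0},{"delta_pos":[0,0,0],"spin":0}]' 0.65 20;python3 -m jog '[{"delta_pos":[0,-8,0],"spin":0},{"delta_pos":[0,-20,0],"spin":0},{"delta_pos":[0,-30,0],"spin":0},{"delta_pos":[0,-30,0],"spin":0},{"delta_pos":[-10,-20,0],"spin":0},{"delta_pos":[-20,-10,0],"spin":0},{"delta_pos":[-15,0,0],"spin":0},{"delta_pos":[0,0,0],"spin":0},{"delta_pos":[0,0,0],"spin":0},{"delta_pos":[0,0,0],"spin":0}]' 1 20
python3 -c "
from h import *
W=snap('w21');slope(W);T=snap('t21','top');slope(T);S=snap('s21','scene');slope(S);go(.5,.3,.042)
for c,n in((T,'T'),(S,'S')):
  for X in((.5297,-.355),(.513,-.293),(.643,-.045),(.638,.0187)):
    print(n,X);wtop(c,X,zlo=.045,zhi=.062)
"
```

```text
t: 42.15
ee_pos: [0.5003, 0.3395, 0.041]
eef_rot: [-1.57, -0.001, -0.189]
ft_force: [1.3, 0.1, 4.6]
grip_width: 0.0395
t: 42.65
ee_pos: [0.4997, 0.3391, 0.0405]
eef_rot: [-1.571, 0.001, -0.189]
ft_force: [0.7, 0.4, 0.9]
grip_width: 0.0555
t: 43.65
ee_pos: [0.4554, 0.3474, 0.1577]
eef_rot: [-1.572, 0.001, -0.189]
ft_force: [0.0, -0.4, 0.0]
grip_width: 0.0853
plate n 3304 tilt deg x,y [-0.01  0.06] z med 12.66 rect ((44.84177780151367, 1.8014392852783203), (39.82603454589844, 90.09968566894531), 89.97997283935547)
green z 0.67 y [-59.   59.2] x [  1. 133.]
red x [-11.4  -0.2] y [-58.8  59.3] z [ 9.7 14.1]
plate n 735 tilt deg x,y [0.03 0.14] z med 12.48 rect ((44.35249328613281, -1.3939285278320312), (41.373390197753906, 90.55093383789062), 89.96000671386719)
green z 0.54 y [-61.2  55.9] x [  2.4 148.5]
red x [-13.   -0.4] y [-61.5  55.2] z [ 3.7 15.2]
plate n 337 tilt deg x,y [-1.26 -0.08] z med 12.28 rect ((45.04988479614258, 0.9178962707519531), (40.24032211303711, 93.71704864501953), 89.61736297607422)
green z 0.35 y [-58.5  58.4] x [  7.7 149.9]
red x [-11.8   1.9] y [-60.1  58. ]
[... 285 characters left out ...]
)
n 136 z 0.054 circle 511.9 -293.6 R 17.9 centroid mm [ 511.9 -293.9] uv [385.2 196.1]
T (0.643, -0.045)
n 130 z 0.0538 circle 641.1 -47.6 R 15.8 centroid mm [641.  -47.6] uv [271. 135.]
T (0.638, 0.0187)
n 127 z 0.0539 circle 635.7 14.3 R 16.1 centroid mm [635.9  14.8] uv [242. 137.]
S (0.5297, -0.355)
n 104 z 0.0525 circle 533.1 -352.1 R 24.1 centroid mm [ 533.2 -352.1] uv [131.4 159.9]
S (0.513, -0.293)
n 101 z 0.0523 circle 517.9 -290.1 R 24.0 centroid mm [ 516.8 -289.8] uv [156.3 160.7]
S (0.643, -0.045)
n 140 z 0.0527 circle 645.7 -42.7 R 20.2 centroid mm [646.3 -44.3] uv [226.2 214.4]
S (0.638, 0.0187)
n 146 z 0.0529 circle 640.8 18.0 R 19.0 centroid mm [641.1  18.6] uv [254.9 219. ]
```

View pics/w21.png

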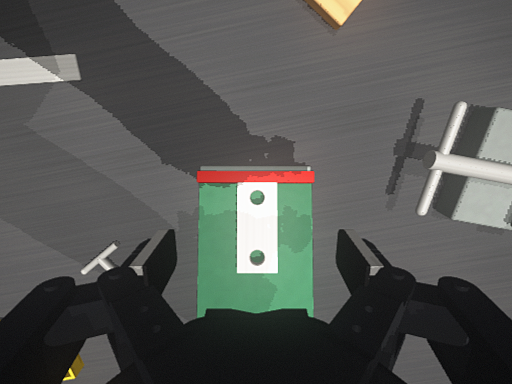

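View pics/t21.png

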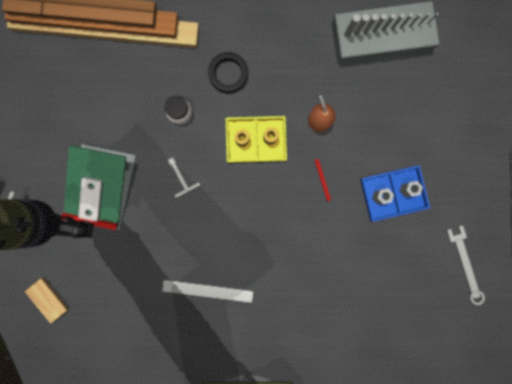

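The plate now touches the cleat at (257,182) in the wrist view. The top view shows nuts at (386,196) and (414,189), bushings at (242,137) and (271,135), and the can standing at (321,118). The arm is clear, so I hand in.

```bash
python3 -c "
from bench import order,sense
print(order.sign_off(),sense()['t'])"
```

```text
the job is handed in; nothing more can be done
the job is handed in; nothing more can be done
```

The job is handed in at about 44 s of the 112 s allowed; sign-off reports no verdict.

- **Nuts and bushings:** one nut stands in each blue bay and one bushing in each yellow bay. All four tops are about 54 mm above the bench, so they stand on the tray floors. Each is within 5 mm of its bay centre in the wrist and top views.
- **Plate:** I set it on the slope by letting it pivot in the pads. It first lay about 3–4 mm short of the cleat, so I regripped it and drew it down until it met the cleat. In the last check its centre was 44.4–45.0 mm up the slope and 1–2 mm off the centre line. The wrist and top views showed it flat and straight to about 0.1°.
- **Oil can:** it still stands in the last pictures and was never touched.

**Checks that disagreed:**
- The scene camera showed the plate tilted by 1.3° and put the nuts and bushings up to about 5 mm from where the other views did. I put this down to its coarse view and calibration.
- Crossing the wrist and top views gave a height of 34 mm for the first bushing and 44 mm for the first nut, against 50 mm from depth and the text. I used the 50 mm.
- One early call was refused because its rows lacked "spin"; nothing moved.

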